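Pack the fitting spare barrel and shut the slide-lid case

ROBOT

A 6-joint arm with a two-finger parallel gripper is mounted at the origin on a cart in front of the work surface, level with it; the furniture and walls round the work are solid. World frame = base frame: x ahead of the robot, y to its left, z up, the work surface at z = 0. Lengths are in m, angles in rad, forces in N, time in s.
With the tool pointing down it reaches from about 0.35 to 0.975 m from the base axis. Payload 4.9 kg.
Tool frame: the origin (TCP) lies on the mounting face of the last link; the fingertips stand 173 mm ahead of it and the grasp point (between the pads) lies 155 mm ahead of it; z points along the fingers, y is the direction in which the jaws open and shut (so a half turn about z gives the same grasp; the last joint's range is limited). The gripper opens to 85 mm and grips with 20 to 120 N. Pads are 22 mm wide; open, the fingers measure 114 mm over their backs; the gripper's body (76 mm by 85 mm) begins 54 mm behind the grasp point. The pads swing forward as they close: fully open they stand 13 mm farther back than shut.
Start: joints at [-1.228, 0.053, 1.613, -0, 1.476, -0.119], TCP at [0.278, -0.56, 0.405] pointing down, gripper open.
Joint ranges: [-3.01, 3.01], [-1.01, 2.22], [0.06, 2.58], [-1.02, 4.17], [0.09, 2.62], [-3.14, 3.14]. Speed limits (rad/s): [2.57, 2.57, 3.14, 3.14, 3.14, 3.14].

INTERFACE

Orientations are given as a unit quaternion [w, x, y, z].
In Python, from plant import manip gives the robot as it stands.
- The arm moves only by the tool play_rows, never from a script. Its argument "increments" is a list of rows, each an object with "offset": the shift along the tool's x, y, z in mm, a list of three; "twist": the turn about the tool's z in rad; "grip": the opening, from 0 (shut) to 1 (fully open). In form: [{"offset": [dx, dy, dz], "twist": twist, "grip": grip}, ...]. A call has 1 to 5 rows; each row is the pose to reach, as a shift and turn from the pose commanded when the call began, along the tool's axes at that moment; what a row does not reach only later rows make up. A row lasts 1/12 s, in which the tool goes at most 41.7 mm and 7.16 degrees, less where a joint would pass 70% of its speed; a pose out of reach is approached as far as the arm can. A call with a gripper value outside its range is refused whole. The fingers move at their own pace and stop on an object; the grip force is fixed at half the most. Time passes only in rows, so rows that repeat a pose let the fingers close. It gives the time, the measured TCP pose, the force and the opening at its end, in the units of the state.
- manip.state(): the state, without advancing time (a new reading comes with each control period).
- manip.grab_frame(name): name is "scene" or "top" or "wrist"; returns the picture (384x512x3 uint8, blue, green, red); there is no depth.
- manip.get_calibration(name): a dict with "fx", "fy", "cx", "cy" (pixels), "T" (4x4, takes a point from camera to world coordinates). Camera axes: x right, y down, z forward; pixel columns grow to the right and rows downward; lengths in m; the calibration is good to about 2 mm. The wrist camera is an equidistant fisheye: a pixel r from the principal point sees the ray r / f radians off the axis. A picture is of the moment at which its call begins: read the wrist's pose just before it. get_calibration takes no time and is no camera call; for the wrist camera it gives the pose at the moment of the call.
- manip.job_done(): hands the job in, once; it reports no verdict.
Trained networks look in the newest picture that a camera, given by its name, has taken for a name from the list of things; names that differ only in an ending like _2 or _b are one class to them, and where a whole thing is asked for, a point or a joint stands for the part that bears it (a point fixed in the world has none). Each returns a list of dicts, best first, with "p" (0 to 1); they miss things now and then, are a little off and sometimes report something else, mostly with a low value. They report only what shows in the picture. A call takes as long as a camera call. They do not tell look-alikes from the thing itself.
- manip.boxes_of(query, camera): "xyz" ([x, y, z] in m, in the coordinates of the camera as it stood for that picture, good to about 4 mm: the middle of the surface that is visible of it).
- manip.tip_of(query, camera): "xyz" ([x, y, z] in m, in the coordinates of the camera as it stood for that picture, good to about 4 mm: a listed point, or the origin of a listed thing).
The state is a dict: "time": time; "joint_pos": joint angles; "joint_vel": joint speeds; "joint_efforts": joint torques, N m; "tool_pos": TCP position; "tool_rot": TCP orientation; "contact_force": force on the tool from outside, world axes, zero at the start; "ft_torque": the same for the moment, N m; "gripper_width": opening from 0.0 (shut) to 1.0 (fully open).
Only numpy, scipy, OpenCV 4.12 (cv2) and the standard library are available. Lean on these libraries where they do the work, as an engineer would, in place of code of your own. Each camera call takes 0.05 s, during which the arm holds its last target. There are 200 camera calls.

TASK

Pack the spare glass barrel for the dosing syringe: of the four look-alike barrels on the sloping green rack, find the one whose length fills the cradle in the blue slide-lid case with only slight play between its end stops. Open the white lid far enough, lay that barrel in the cradle, then slide the lid fully home, past the small ridge at the end of its travel, and let go. Leave the other three barrels as they lie in the rack, and do not displace or tip the dropper bottle, the dark-blue carton and the blue-capped vial.

Things in the scene. Friction and masses are not known exactly. Their poses are not given: they have to be found in the camera images.
- barrel_a_mid (a point): centre of a capped glass syringe barrel: clear tube with steel end rings and a dark piston inside, round, 22 mm diameter, 38 mm long, about 40 g, both ends alike. Its own x axis is the barrel's axis (at the start pointing up the rack's slope). Starts in any of the rack's four places.
- barrel_b_mid (a point): centre of a capped glass syringe barrel: clear tube with steel end rings and a dark piston inside, round, 22 mm diameter, 50 mm long, about 40 g, both ends alike. Its own x axis is the barrel's axis (at the start pointing up the rack's slope). Starts in any of the rack's four places.
- barrel_c_mid (a point): centre of a capped glass syringe barrel: clear tube with steel end rings and a dark piston inside, round, 22 mm diameter, 62 mm long, about 40 g, both ends alike. Its own x axis is the barrel's axis (at the start pointing up the rack's slope). Starts in any of the rack's four places.
- barrel_d_mid (a point): centre of a capped glass syringe barrel: clear tube with steel end rings and a dark piston inside, round, 22 mm diameter, 74 mm long, about 40 g, both ends alike. Its own x axis is the barrel's axis (at the start pointing up the rack's slope). Starts in any of the rack's four places.
- rack: fixed green metal rack, 86 mm deep (x), 204 mm wide (y), 72 mm high; origin under its centre, x level, away from the robot. Its board rises along x at 30 degrees. Four places at y = -81, -27, 27, 81 mm: in each a barrel lies up the slope on two narrow rails, its axis 22 mm above the board, its lower end against a stop ledge; its sides are free down to the board.
- cradle (a point): middle of the barrel's place in the case: where the barrel's centre lies when seated, axis 24 mm above the table; axes those of the case. The barrel lies along x on short V rails (18 to 27 mm either side of the middle) between two end stops, faces 55 mm apart, tops 28 mm above the table. The middle 36 mm along x is free beside and under the barrel for fingers.
- lid_tab (a point): centre of the black grip tab on the white lid: 12 mm along the slide, 36 mm across, its top 65 mm and the lid's top face 47 mm above the table. It stands 28 mm towards the case's +x from the cradle's middle when the lid is shut, farther by the lid's joint value. Axes those of the case.
- lid (a joint): how far the lid is open along the case's x, m: 0 = shut against its stop, 0.08 = fully open. Its leading edge stands at -36.5 mm + this value from the cradle's middle, so the cradle is clear from 0.065 up. It stays where left and slides with about 1 N; between about 0.013 and 0.002 it rides over a small ridge, which takes about 10 N.
- dropper_mid (a point): centre of a loose dark dropper bottle, 33 mm across, 102 mm high, standing; bystander
- carton_mid (a point): a loose small dark-blue carton with open flaps, 30 by 54 mm, 76 mm high, standing, point 38 mm up; bystander
- vial_mid (a point): centre of a loose blue-capped vial, 22 mm diameter, 43 mm high, standing; bystander
- case: open-topped blue case fixed to the table, origin under its centre, x along which the lid opens, z up. Outside 86 mm (x) by 112 mm (y); long side walls 52 mm high with lips over the lid's edges; inside 98 mm wide (y), floor 5 mm thick.
There are look-alikes about, which are no part of the job. Leave any red or yellow look-alike of the part that bears carton_mid alone.

How it is judged:
By the outcome, as a careful person would: the job done as asked, in the order asked, and still so for the second after the job is handed in, with the robot touching nothing.
It also fails if it takes over 54 s, if anything falls off the work surface, if the arm or the gripper's body presses on something with over 40 N, if the wrist force passes 120 N, or if a joint passes its speed limit or range.

## Working session

There is one attempt and no reset: what is moved stays moved. The work goes in short steps, Python scripts to look and compute and a tool call to move; the robot and the scene stay as the last step left them, time stands still between calls to the robot, and variables do not carry over. Pictures are saved under pics/ and viewed, about 8 in all and at most 12, crops included, and the job is handed in when it is done.

Besides the shell and the picture viewer there is one more tool, called after "Call:" by a JSON object that holds its "name" and its "arguments", one argument or row to a line. play_rows: Moves the arm, as the interface text tells. Its arguments: {"type":"object","properties":{"increments":{"type":"array"}},"required":["increments"]}

```bash
mkdir -p pics; cat > h.py <<'E'
import numpy as np,cv2
from plant import manip
def cal(n):
    c=manip.get_calibration(n);c['T']=np.array(c['T']);return c
def w(n,xyz,c=None):
    c=c or cal(n);return (c['T']@np.r_[xyz,1])[:3]
def proj(n,P,c=None):
    c=c or cal(n);q=(np.linalg.inv(c['T'])@np.r_[P,1])[:3]
    if n=='wrist':
        r=np.hypot(q[0],q[1]);t=np.arctan2(r,q[2]);return np.array([c['cx']+c['fx']*t*q[0]/r,c['cy']+c['fy']*t*q[1]/r])
    return np.array([c['cx']+c['fx']*q[0]/q[2],c['cy']+c['fy']*q[1]/q[2]])
def ray(n,uv,c=None):
    c=c or cal(n);a=np.array([(uv[0]-c['cx'])/c['fx'],(uv[1]-c['cy'])/c['fy']])
    if n=='wrist':
        t=np.linalg.norm(a);d=np.r_[a/t*np.sin(t),np.cos(t)] if t>1e-9 else np.array([0,0,1.])
    else: d=np.r_[a,1]
    return c['T'][:3,3],c['T'][:3,:3]@d
def atz(n,uv,z,c=None):
    o,d=ray(n,uv,c);return o+d*(z-o[2])/d[2]
E
python3 - <<'E'
from h import *
print({k:np.round(v,3) if not isinstance(v,str) else v for k,v in manip.state().items()})
for n in ['scene','top']:
    im=manip.grab_frame(n);cv2.imwrite(f'pics/{n}0.png',cv2.resize(im,(768,576)))
    c=cal(n);print(n,c['fx'],np.round(c['T'],3).tolist())
    for q in ['barrel_a_mid','rack','cradle','lid_tab','dropper_mid','carton_mid','vial_mid','case']:
        for d in manip.tip_of(q,n)[:5]: 
            p=w(n,d['xyz'],c);print(q,round(d['p'],2),p.round(3),proj(n,p,c).round())
E
```

```text
{'time': np.float64(0.0), 'joint_pos': array([-1.228,  0.053,  1.614, -0.   ,  1.476, -0.119]), 'joint_vel': array([-0.001,  0.001,  0.001, -0.   ,  0.   ,  0.001]), 'joint_efforts': array([-0.0000e+00, -3.9369e+01, -3.7017e+01, -0.0000e+00,  7.0000e-03,
        0.0000e+00]), 'tool_pos': array([ 0.278, -0.559,  0.403]), 'tool_rot': array([-0.001,  0.973,  0.229, -0.   ]), 'contact_force': array([-0.145,  0.241, -1.025]), 'ft_torque': array([ 0.003, -0.02 ,  0.017]), 'gripper_width': np.float64(1.002)}
scene 409.9656637146418 [[-0.836, -0.244, 0.492, 0.168], [-0.549, 0.397, -0.736, 0.894], [-0.016, -0.885, -0.466, 0.484], [0.0, 0.0, 0.0, 1.0]]
barrel_a_mid 0.81 [0.502 0.444 0.059] [239. 254.]
cradle 0.57 [0.483 0.112 0.017] [329. 197.]
lid_tab 0.69 [0.497 0.331 0.019] [276. 241.]
lid_tab 0.61 [0.537 0.075 0.054] [316. 171.]
dropper_mid 0.71 [0.402 0.231 0.052] [344. 217.]
carton_mid 0.72 [0.721 0.223 0.035] [218. 184.]
carton_mid 0.69 [0.661 0.184 0.034] [248. 184.]
carton_mid 0.6 [0.81  0.164 0.038] [205. 165.]
carton_mid 0.49 [0.742 0.15  0.036] [229. 170.]
case 0.8 [ 0.485  0.116 -0.   ] [327. 204.]
top 347.82015190697655 [[0.01, -0.998, 0.062, 0.535], [-1.0, -0.01, -0.003, 0.252], [0.004, -0.062, -0.998, 0.925], [0.0, 0.0, 0.0, 1.0]]
barrel_a_mid 0.52 [0.5   0.443 0.053] [180. 229.]
rack 0.94 [ 0.57   0.398 -0.002] [202. 201.]
cradle 0.74 [0.485 0.112 0.025] [311. 235.]
cradle 0.17 [0.548 0.407 0.063] [194. 209.]
lid_tab 0.83 [0.541 0.075 0.058] [328. 213.]
dropper_mid 0.45 [0.398 0.231 0.051] [265. 271.]
carton_mid 0.82 [0.745 0.144 0.039] [300. 134.]
carton_mid 0.47 [0.81  0.16  0.036] [294. 110.]
carton_mid 0.46 [0.666 0.177 0.039] [287. 164.]
vial_mid 0.4 [0.494 0.329 0.024] [227. 231.]
vial_mid 0.33 [0.55  0.406 0.062] [195. 209.]
case 0.93 [ 0.483  0.11  -0.003] [310. 236.]
```

View pics/top0.png

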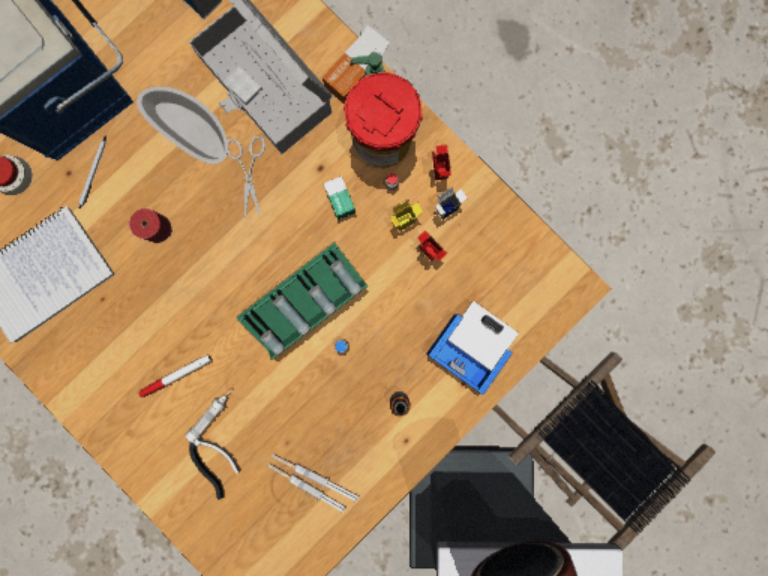

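View pics/scene0.png

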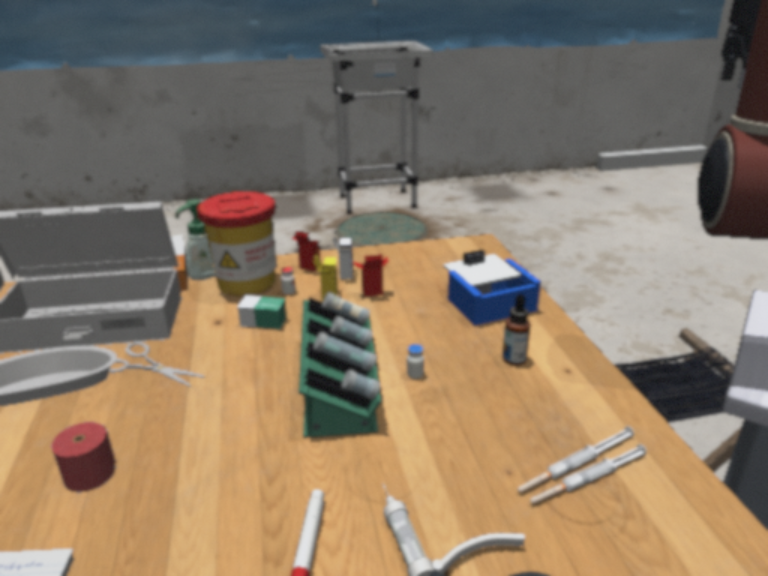

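The top view shows the green rack at (302,300)/768 px with its low ends to the lower right. The blue case is at (470,350) with the lid part open and its tab at (491,325). The vial is at (342,346), the dropper at (400,403), and the dark-blue carton at (450,204), with red and yellow look-alikes beside it. I'll move above the tab first.

Call:
{"name": "play_rows", "arguments": {
  "increments": [
    {"offset":[26,-22.6,3.8],"twist":0,"grip":1},
    {"offset":[52,-45.2,7.6],"twist":0,"grip":1},
    {"offset":[78,-67.8,11.4],"twist":0,"grip":1},
    {"offset":[104,-90.4,15.2],"twist":0,"grip":0.8},
    {"offset":[130,-113,19],"twist":0,"grip":0.7}
  ]
}}

```text
time: 1.32
tool_pos: [0.3448, -0.399, 0.3856]
tool_rot: [0.0, 0.974, 0.229, 0.0]
contact_force: [1.0, -0.5, 0.6]
gripper_width: 0.744
```

Call:
{"name": "play_rows", "arguments": {
  "increments": [
    {"offset":[26,-22.6,3.8],"twist":0,"grip":0.7},
    {"offset":[52,-45.2,7.6],"twist":0,"grip":0.7},
    {"offset":[78,-67.8,11.4],"twist":0,"grip":0.7},
    {"offset":[104,-90.4,15.2],"twist":0,"grip":0.7},
    {"offset":[130,-113,19],"twist":0,"grip":0.7}
  ]
}}

```text
time: 1.73
tool_pos: [0.4108, -0.2397, 0.3668]
tool_rot: [0.0, 0.974, 0.229, 0.0]
contact_force: [0.0, 0.8, -0.0]
gripper_width: 0.698
```

Call:
{"name": "play_rows", "arguments": {
  "increments": [
    {"offset":[26,-22.6,3.8],"twist":0,"grip":0.7},
    {"offset":[52,-45.2,7.6],"twist":0,"grip":0.7},
    {"offset":[78,-67.8,11.4],"twist":0,"grip":0.7},
    {"offset":[104,-90.4,15.2],"twist":0,"grip":0.7},
    {"offset":[130,-113,19],"twist":0,"grip":0.7}
  ]
}}

```text
time: 2.15
tool_pos: [0.4769, -0.0805, 0.3479]
tool_rot: [0.0, 0.973, 0.229, 0.0]
contact_force: [1.1, -0.0, -0.5]
gripper_width: 0.7
```

Call:
{"name": "play_rows", "arguments": {
  "increments": [
    {"offset":[26,-22.6,3.8],"twist":-0.1,"grip":0.7},
    {"offset":[52,-45.2,7.6],"twist":-0.2,"grip":0.7},
    {"offset":[78,-67.8,11.4],"twist":-0.3,"grip":0.7},
    {"offset":[104,-90.4,15.2],"twist":-0.4,"grip":0.7},
    {"offset":[128,-113,19],"twist":-0.5,"grip":0.7}
  ]
}}

```text
time: 2.57
tool_pos: [0.5413, 0.0778, 0.3288]
tool_rot: [0.0, 0.885, 0.465, 0.0]
contact_force: [0.2, 0.0, -0.5]
gripper_width: 0.699
```

```bash
cat >> h.py <<'E'
from scipy.spatial.transform import Rotation as Ro
def tool():
    s=manip.state();q=s['tool_rot'];return np.array(s['tool_pos']),Ro.from_quat([q[1],q[2],q[3],q[0]]).as_matrix(),s
def plan(P,yaw):
    "offset(mm), twist to put TCP at P with tool y at world angle yaw (deg, mod 180)"
    p,R,s=tool();cur=np.degrees(np.arctan2(R[1,1],R[0,1]));d=(yaw-cur+90)%180-90
    print('plan',(R.T@(np.array(P)-p)*1e3).round(1),'twist',round(-np.radians(d),3),'cur',p.round(3),round(cur,1),'F',np.round(s['contact_force'],1),'g',round(s['gripper_width'],3),'t',round(s['time'],2),'j6',round(s['joint_pos'][5],2))
def find(n,qs,k=3):
    c=cal(n);im=manip.grab_frame(n)
    for q in qs:
        for d in manip.tip_of(q,n)[:k]:
            p=w(n,d['xyz'],c);print(n,q,round(d['p'],2),p.round(4),proj(n,p,c).round())
    return im,c
E
python3 - <<'E'
from h import *
im,c=find('wrist',['lid_tab','cradle','case','rack','barrel_a_mid'],5)
cv2.imwrite('pics/w1.png',cv2.resize(im,(768,576)))
print(c['fx'],c['cx'],c['cy'],c['T'].round(3).tolist())
plan([.541,.075,.225],-34.4)
E
```

```text
wrist lid_tab 0.57 [0.536  0.0737 0.055 ] [255. 204.]
wrist case 0.97 [ 0.4846  0.1139 -0.002 ] [194. 184.]
297.3186396354542 257.6023777307509 196.84536293943714 [[0.823, -0.543, -0.164, 0.584], [-0.567, -0.788, -0.24, 0.139], [0.001, 0.291, -0.957, 0.299], [0.0, 0.0, 0.0, 1.0]]
plan [-1.000e-01  4.000e-01  1.038e+02] twist -0.01 cur [0.541 0.075 0.329] -35.0 F [-1.3 -0.2 -0.7] g 0.699 t 2.87 j6 0.61
```

View pics/w1.png

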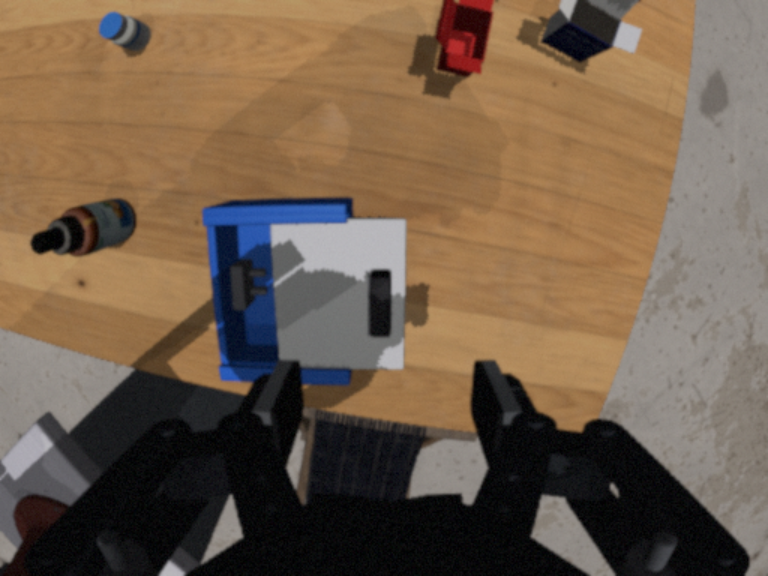

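The wrist view shows the tab at (380,303)/768 px, the lid's free edge from (406,218) to (404,368), and the case's end wall from (205,212) to (222,382). Next I compute the tab position and case yaw.

```bash
python3 - <<'E'
from h import *
c=cal('wrist')
A=lambda u,v,z:atz('wrist',(u/1.5,v/1.5),z,c)
t=A(380,302,.065);print('tab',t.round(4))
f=lambda a,b:print(np.round(a,4),np.round(b,4),'len',np.linalg.norm(a-b).round(4),'ang',np.degrees(np.arctan2(*(b-a)[[1,0]])).round(1))
f(A(406,219,.047),A(404,369,.047))
f(A(204,208,.052),A(221,381,.052))
f(A(204,208,.052),A(352,199,.052))
f(A(221,381,.052),A(351,384,.052))
plan([t[0],t[1],.225],-34.4)
E
```

```text
tab [0.5375 0.0764 0.065 ]
[0.5745 0.1038 0.047 ] [0.5208 0.0271 0.047 ] len 0.0936 ang -125.0
[0.4835 0.1791 0.052 ] [0.4178 0.0883 0.052 ] len 0.1121 ang -125.9
[0.4835 0.1791 0.052 ] [0.5566 0.1308 0.052 ] len 0.0876 ang -33.5
[0.4178 0.0883 0.052 ] [0.4889 0.0394 0.052 ] len 0.0863 ang -34.5
plan [ -0.9  -3.3 103.8] twist -0.01 cur [0.541 0.075 0.329] -35.0 F [-1.3 -0.2 -0.7] g 0.699 t 2.87 j6 0.61
```

Call:
{"name": "play_rows", "arguments": {
  "increments": [
    {"offset":[-1,-3,35],"twist":0,"grip":0.6},
    {"offset":[-1,-3,70],"twist":0,"grip":0.6},
    {"offset":[-1,-3,102],"twist":0,"grip":0.6},
    {"offset":[-1,-3,102],"twist":0,"grip":0.0},
    {"offset":[-1,-3,102],"twist":0,"grip":0.0}
  ]
}}

```text
time: 3.28
tool_pos: [0.5368, 0.0758, 0.2253]
tool_rot: [-0.001, 0.887, 0.462, -0.002]
contact_force: [0.1, -0.3, 1.4]
gripper_width: 0.325
```

Call:
{"name": "play_rows", "arguments": {
  "increments": [
    {"offset":[0,0,0],"twist":0,"grip":0},
    {"offset":[0,0,0],"twist":0,"grip":0},
    {"offset":[0,0,0],"twist":0,"grip":0},
    {"offset":[0,0,0],"twist":0,"grip":0}
  ]
}}

```text
time: 3.62
tool_pos: [0.5388, 0.0764, 0.2293]
tool_rot: [0.001, 0.887, 0.463, 0.001]
contact_force: [-2.1, -3.4, 5.8]
gripper_width: 0.117
```

Call:
{"name": "play_rows", "arguments": {
  "increments": [
    {"offset":[0,9,-1.5],"twist":0,"grip":0},
    {"offset":[0,18,-1.5],"twist":0,"grip":0},
    {"offset":[0,28,-1.5],"twist":0,"grip":0},
    {"offset":[0,37,-1.5],"twist":0,"grip":0},
    {"offset":[0,45,-1.5],"twist":0,"grip":0}
  ]
}}

```text
time: 4.03
tool_pos: [0.5756, 0.0507, 0.229]
tool_rot: [-0.001, 0.887, 0.462, -0.0]
contact_force: [-22.5, 13.7, 22.7]
gripper_width: 0.115
```

Call:
{"name": "play_rows", "arguments": {
  "increments": [
    {"offset":[0,0,0],"twist":0,"grip":0},
    {"offset":[0,0,0],"twist":0,"grip":0.5},
    {"offset":[0,0,0],"twist":0,"grip":0.5},
    {"offset":[0,0,-20],"twist":0,"grip":0.5},
    {"offset":[0,0,-60],"twist":0,"grip":0.5}
  ]
}}

```text
time: 4.45
tool_pos: [0.5728, 0.0509, 0.2822]
tool_rot: [-0.003, 0.887, 0.462, -0.005]
contact_force: [0.3, 0.4, -0.2]
gripper_width: 0.5
```

```bash
python3 - <<'E'
from h import *
find('top',['lid_tab','cradle','case','rack'],2)
find('wrist',['lid_tab','cradle','case','rack'],2)
# rack hover
y=np.radians(35);c=np.array([.57,.398]);print(c)
plan([.55,.39,.33],-55)
E
```

```text
top lid_tab 0.6 [0.576  0.0489 0.0539] [338. 200.]
top cradle 0.81 [0.4861 0.1095 0.0244] [312. 235.]
top cradle 0.72 [5.723e-01 3.989e-01 4.000e-04] [202. 201.]
top case 0.74 [ 4.797e-01  1.087e-01 -3.000e-04] [311. 237.]
top case 0.48 [0.5013 0.4412 0.0547] [181. 228.]
top rack 0.79 [ 5.694e-01  3.981e-01 -3.000e-04] [202. 202.]
wrist lid_tab 0.94 [0.5747 0.0511 0.0529] [257. 212.]
wrist cradle 0.91 [0.4875 0.1116 0.025 ] [135. 201.]
wrist case 0.8 [ 0.4823  0.1137 -0.    ] [140. 194.]
[0.57  0.398]
plan [ 264.1 -213.9  -43.2] twist 0.351 cur [0.574 0.051 0.287] -34.9 F [ 1.5 -0.1  0.7] g 0.502 t 4.95 j6 0.57
```

Call:
{"name": "play_rows", "arguments": {
  "increments": [
    {"offset":[17,-25,-8],"twist":0,"grip":0.45},
    {"offset":[34,-49,-16],"twist":0,"grip":0.45},
    {"offset":[51,-74,-24],"twist":0,"grip":0.45},
    {"offset":[68,-98,-32],"twist":0,"grip":0.45},
    {"offset":[85,-123,-40],"twist":0,"grip":0.45}
  ]
}}

```text
time: 5.37
tool_pos: [0.5217, 0.1922, 0.3278]
tool_rot: [-0.0, 0.887, 0.462, -0.0]
contact_force: [0.4, 1.5, 0.4]
gripper_width: 0.451
```

Call:
{"name": "play_rows", "arguments": {
  "increments": [
    {"offset":[17,-25,0],"twist":0.07,"grip":0.45},
    {"offset":[34,-49,0],"twist":0.14,"grip":0.45},
    {"offset":[51,-74,0],"twist":0.21,"grip":0.45},
    {"offset":[68,-98,0],"twist":0.28,"grip":0.45},
    {"offset":[85,-123,0],"twist":0.35,"grip":0.45}
  ]
}}

```text
time: 5.78
tool_pos: [0.4694, 0.3325, 0.3275]
tool_rot: [0.0, 0.954, 0.299, -0.0]
contact_force: [0.5, -0.8, 0.6]
gripper_width: 0.449
```

```bash
python3 - <<'E'
from h import *
im,c=find('wrist',['rack','barrel_a_mid','vial_mid'],5)
np.save('c2.npy',c['T'])
r=proj('wrist',[.57,.398,.03],c);print(r)
u0,v0=int(max(0,min(r[0]-128,256))),int(max(0,min(r[1]-96,192)));print('crop',u0,v0)
cv2.imwrite('pics/w2.png',cv2.resize(im[v0:v0+192,u0:u0+256],(768,576),interpolation=cv2.INTER_CUBIC))
cv2.imwrite('pics/w2full.png',im)
plan([.57,.398,.33],-55)
E
```

```text
wrist rack 0.57 [ 0.5711  0.3996 -0.0019] [260.  62.]
wrist barrel_a_mid 0.78 [0.5024 0.4426 0.0516] [172.  93.]
wrist vial_mid 0.87 [0.4934 0.3293 0.0235] [275. 169.]
[261.61173806  58.32357694]
crop 133 0
plan [120.1   3.6  -2.7] twist 0.003 cur [0.47  0.332 0.327] -54.8 F [-0.1 -0.2  0.3] g 0.45 t 5.98 j6 1.44
```

View pics/w2.png

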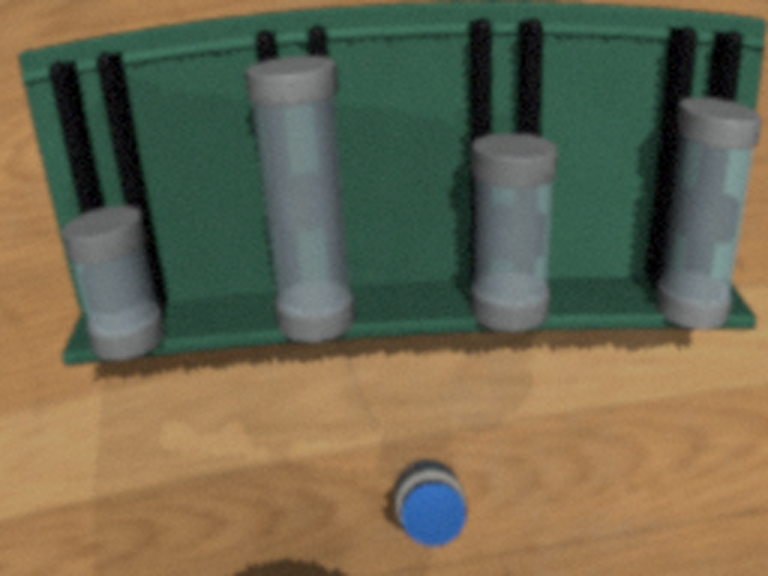

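The four barrels, left to right in the crop, are at (115,280), (300,200), (512,232) and (710,212). Their visible lengths are about 145, 278, 190 and 222 px, which ranks them as 38, 74, 50 and 62 mm. The third, at rack place y=-27, is the 50 mm barrel (b), which fits the 55 mm cradle. The crop confirms it's distinct from its neighbours. Next I fit its position.

```bash
python3 - <<'E'
from h import *
from scipy.optimize import least_squares
c=cal('wrist')
def corners(P,yaw,L):
    a=np.array([np.cos(yaw)*np.cos(np.pi/6),np.sin(yaw)*np.cos(np.pi/6),.5]);s=np.array([-np.sin(yaw),np.cos(yaw),0]);n=np.cross(a,s)
    t=np.linspace(0,2*np.pi,24)
    return np.array([proj('wrist',P+e*L/2*a+.011*(np.cos(k)*s+np.sin(k)*n),c) for e in(-1,1) for k in t])
# silhouettes (crop px): umin,umax at upper ring, vmin,vmax overall
M={'1':(66,163,207,357),'2':(247,354,57,340),'3':(470,556,135,329),'4':(657,759,99,327)}
yaw=np.radians(35.2);ax=np.array([np.cos(yaw),np.sin(yaw)])
for k,m in M.items():
    m=np.array(m)/3+np.array([133,133,0,0])
    for L in (.038,.05,.062,.074):
        # unknown: 2D position on z; z tied through rack plane: z=.052+tan30*(s+.030+... )
        def P(x): 
            xy=np.array([.570,.3985])+x[0]*ax+x[1]*np.array([-ax[1],ax[0]]);return np.r_[xy,x[2]]
        def f(x):
            u=corners(P(x),yaw,L);return np.array([u[:,0].min()-m[0],u[:,0].max()-m[1],u[:,1].min()-m[2],u[:,1].max()-m[3],0.02*(x[2]-.055)*1e3])
        r=least_squares(f,[-.02,0,.055]);print(k,L,'rack xyz',r.x.round(4),'world',P(r.x).round(4),'res',r.fun.round(2))
print([ (round(d['p'],2),w('wrist',d['xyz'],c).round(4)) for d in manip.boxes_of('barrel_a_mid','wrist')])
E
```

```text
1 0.038 rack xyz [-0.0313  0.0762  0.046 ] world [0.5005 0.4427 0.046 ] res [ 0.18 -0.19 -0.14  0.14 -0.18]
1 0.05 rack xyz [-0.0287  0.0904 -0.0026] world [ 0.4944  0.4558 -0.0026] res [ 1.81 -1.94 -1.14  1.18 -1.15]
1 0.062 rack xyz [-0.026   0.105  -0.0523] world [ 0.4882  0.4693 -0.0523] res [ 3.01 -3.25 -1.75  1.86 -2.15]
1 0.074 rack xyz [-0.0234  0.1196 -0.1023] world [ 0.4819  0.4828 -0.1023] res [ 3.9  -4.25 -2.19  2.36 -3.15]
2 0.038 rack xyz [-0.0247  0.0141  0.1514] world [0.5417 0.3958 0.1514] res [-6.2   6.28  3.91 -3.67  1.93]
2 0.05 rack xyz [-0.021   0.0161  0.124 ] world [0.5436 0.3995 0.124 ] res [-2.63  3.02  1.34 -1.31  1.38]
2 0.062 rack xyz [-0.017   0.0185  0.0941] world [0.5454 0.4038 0.0941] res [-0.14  0.17  0.09 -0.09  0.78]
2 0.074 rack xyz [-0.0129  0.0211  0.0632] world [0.5473 0.4083 0.0632] res [ 1.75 -2.04 -0.61  0.63  0.16]
3 0.038 rack xyz [-0.023  -0.0289  0.0866] world [0.5678 0.3616 0.0866] res [-3.52  3.26  2.05 -2.01  0.63]
3 0.05 rack xyz [-0.0189 -0.0351  0.0463] world [0.5748 0.3589 0.0463] res [-1.17  1.07  0.53 -0.53 -0.17]
3 0.062 rack xyz [-0.0146 -0.0417  0.0042] world [0.5821 0.356  0.0042] res [ 0.64 -0.58 -0.34  0.35 -1.02]
3 0.074 rack xyz [-0.0102 -0.0484 -0.0388] world [ 0.5896  0.353  -0.0388] res [ 2.04 -1.84 -0.89  0.94 -1.88]
4 0.038 rack xyz [-0.0195 -0.0652  0.1183] world [0.5916 0.3339 0.1183] res [-5.75  5.41  3.72 -3.76  1.27]
4 0.05 rack xyz [-0.0148 -0.0782  0.0845] world [0.603  0.3261 0.0845] res [-3.57  3.3   1.93 -2.04  0.59]
4 0.062 rack xyz [-0.0099 -0.0917  0.0495] world [0.6148 0.3179 0.0495] res [-1.87  1.72  0.86 -0.94 -0.11]
4 0.074 rack xyz [-0.0049 -0.1055  0.0137] world [0.6268 0.3095 0.0137] res [-0.54  0.5   0.17 -0.19 -0.83]
[]
```

```bash
python3 - <<'E'
from h import *
from scipy.optimize import least_squares
c=cal('wrist')
M=[(66,163,207,357,.038,.081),(247,354,57,340,.074,.027),(470,556,135,329,.05,-.027),(657,759,99,327,.062,-.081)]
t=np.linspace(0,2*np.pi,24)
def P(x,L,y):
    yaw=x[2];xa=x[0]+(L-.038)/2*np.cos(np.pi/6);ys=y+x[1]
    return np.r_[.57+xa*np.cos(yaw)-ys*np.sin(yaw),.3985+xa*np.sin(yaw)+ys*np.cos(yaw),x[3]+(L-.038)/4]
def f(x):
    o=[]
    yaw=x[2];a=np.array([np.cos(yaw)*np.cos(np.pi/6),np.sin(yaw)*np.cos(np.pi/6),.5]);s=np.array([-np.sin(yaw),np.cos(yaw),0]);n=np.cross(a,s)
    for *m,L,y in M:
        m=np.array(m)/3+np.array([133,133,0,0]);p=P(x,L,y)
        u=np.array([proj('wrist',p+e*L/2*a+.011*(np.cos(k)*s+np.sin(k)*n),c) for e in(-1,1) for k in t])
        o+=[u[:,0].min()-m[0],u[:,0].max()-m[1],u[:,1].min()-m[2],u[:,1].max()-m[3]]
    return np.array(o)
r=least_squares(f,[-.028,-.005,.61,.05]);print(r.x.round(4),np.degrees(r.x[2]).round(1),r.fun.round(1))
b=P(r.x,.05,-.027);print('b',b.round(4))
plan([b[0],b[1],b[2]+.17+.06],np.degrees(r.x[2])-90)
E
```

```text
[-0.0272 -0.0065  0.6733  0.053 ] 38.6 [-0.8  1.8 -1.1  0.7 -0.2  0.6 -0.3  0.4 -0.1  0.2 -0.7  0.6 -1.7 -0.
 -0.5  0.7]
b [0.5737 0.3586 0.056 ]
plan [100.6  37.   41.4] twist -0.06 cur [0.47  0.331 0.328] -54.9 F [ 0.3  0.5 -0.6] g 0.451 t 6.03 j6 1.44
```

Call:
{"name": "play_rows", "arguments": {
  "increments": [
    {"offset":[25,9,0],"twist":-0.02,"grip":0.47},
    {"offset":[50,18,10],"twist":-0.04,"grip":0.47},
    {"offset":[75,28,25],"twist":-0.06,"grip":0.47},
    {"offset":[100.5,37,50],"twist":-0.06,"grip":0.47},
    {"offset":[100.5,37,50],"twist":-0.06,"grip":0.47}
  ]
}}

```text
time: 6.45
tool_pos: [0.5762, 0.3566, 0.27]
tool_rot: [0.001, 0.945, 0.328, -0.005]
contact_force: [-1.6, -1.8, -1.9]
gripper_width: 0.47
```

```bash
python3 - <<'E'
from h import *
im,c=find('wrist',['barrel_a_mid'],5)
im=cv2.resize(im,(768,576))
b=np.array([.5737,.3586,.056]);a=np.array([np.cos(.6733)*.866,np.sin(.6733)*.866,.5])
for e in(-.025,0,.025): cv2.circle(im,tuple(int(round(v*1.5)) for v in proj('wrist',b+e*a,c)),4,(0,0,255),-1)
cv2.imwrite('pics/w3.png',im)
plan([b[0],b[1],b[2]+.16],-51.4)
E
```

```text
wrist barrel_a_mid 0.71 [0.5029 0.4397 0.0523] [109. 224.]
wrist barrel_a_mid 0.65 [0.612  0.3217 0.0639] [334. 215.]
plan [ 0.8 -1.5 59.1] twist -0.004 cur [0.574 0.357 0.275] -51.6 F [-0.5 -0.3  0.4] g 0.468 t 6.55 j6 1.35
```

View pics/w3.png

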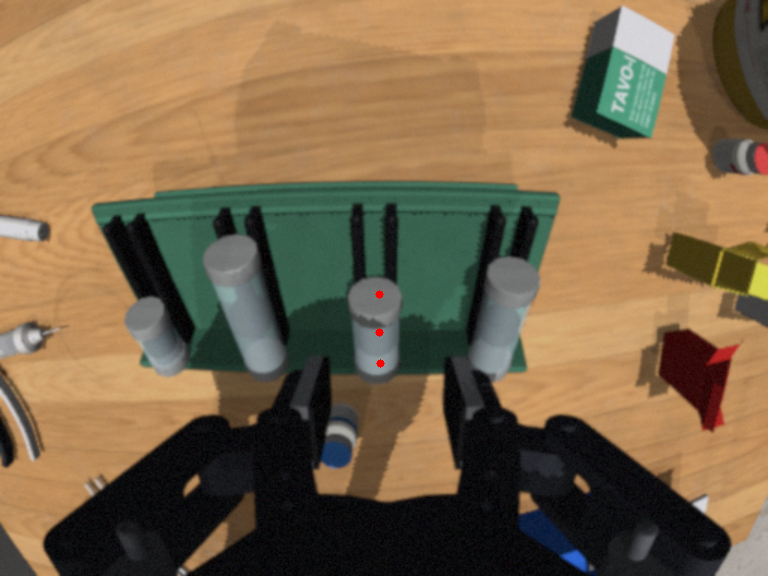

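The overlaid points at (379,295), (379,332) and (380,363) lie on barrel b, which is really centred near u=376. I correct by about 2 mm, descend and grip.

Call:
{"name": "play_rows", "arguments": {
  "increments": [
    {"offset":[1,-3.5,15],"twist":0,"grip":0.47},
    {"offset":[1,-3.5,40],"twist":0,"grip":0.47},
    {"offset":[1,-3.5,57],"twist":0,"grip":0.47},
    {"offset":[1,-3.5,57],"twist":0,"grip":0.47},
    {"offset":[1,-3.5,57],"twist":0,"grip":0.2}
  ]
}}

```text
time: 6.97
tool_pos: [0.5714, 0.3618, 0.2212]
tool_rot: [0.0, 0.944, 0.33, -0.0]
contact_force: [1.2, 0.2, 0.3]
gripper_width: 0.344
```

Call:
{"name": "play_rows", "arguments": {
  "increments": [
    {"offset":[0,0,0],"twist":0,"grip":0},
    {"offset":[0,0,0],"twist":0,"grip":0},
    {"offset":[0,0,0],"twist":0,"grip":0},
    {"offset":[0,0,0],"twist":0,"grip":0}
  ]
}}

```text
time: 7.3
tool_pos: [0.5729, 0.3621, 0.2238]
tool_rot: [0.0, 0.944, 0.33, 0.001]
contact_force: [-2.3, -3.7, 6.7]
gripper_width: 0.23
```

Call:
{"name": "play_rows", "arguments": {
  "increments": [
    {"offset":[0,0,-15],"twist":0,"grip":0},
    {"offset":[0,0,-40],"twist":0,"grip":0},
    {"offset":[0,0,-70],"twist":0,"grip":0},
    {"offset":[0,0,-100],"twist":0,"grip":0},
    {"offset":[0,0,-120],"twist":0,"grip":0}
  ]
}}

```text
time: 7.72
tool_pos: [0.5727, 0.3627, 0.3465]
tool_rot: [-0.001, 0.944, 0.33, 0.003]
contact_force: [0.4, 0.1, 0.9]
gripper_width: 0.236
```

```bash
python3 - <<'E'
from h import *
im,c=find('wrist',['barrel_a_mid'],5)
cv2.imwrite('pics/w4.png',cv2.resize(im,(768,576)))
p,R,s=tool();print(p,s['gripper_width'])
print([proj('wrist',p+R@np.array([0,0,d]),c).round()*1.5 for d in(.155,.16,.165,.173)])
plan([.4868,.1105,.33],55.2)
E
```

```text
wrist barrel_a_mid 0.65 [0.5024 0.4434 0.0565] [146. 199.]
[0.57341937 0.36308219 0.34895227] 0.22762827106317704
[array([387., 402.]), array([387. , 394.5]), array([387., 387.]), array([387., 375.])]
plan [-225.3  143.7   16.4] twist 1.28 cur [0.573 0.363 0.349] -51.5 F [0.5 0.2 0.3] g 0.228 t 7.82 j6 1.35
```

View pics/w4.png

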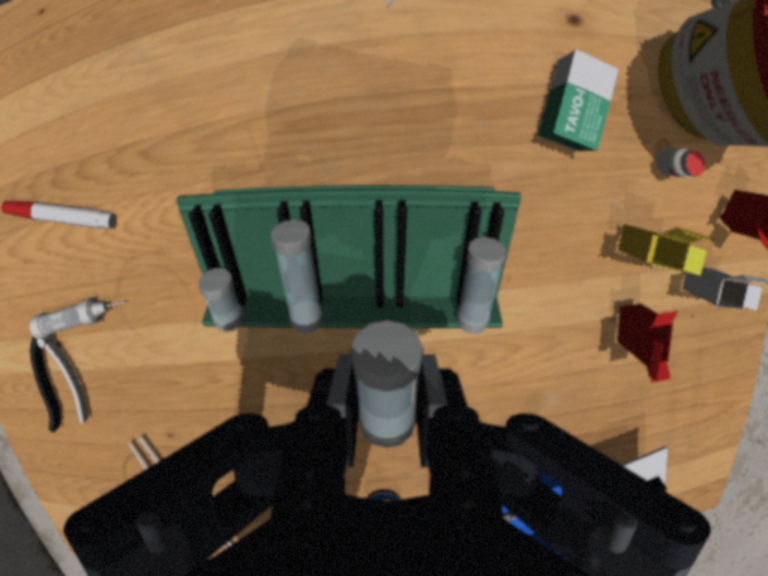

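The wrist view shows barrel b held, spanning (351–424, 323–445), and the other three still at their places. I fit its centre in the tool frame.

```bash
python3 - <<'E'
from h import *
from scipy.optimize import least_squares
c=cal('wrist');p,R,s=tool();t=np.linspace(0,2*np.pi,36)
m=np.array([351,424,323,445])/1.5
def f(x):
    th=x[2];a=np.array([np.cos(th),0,-np.sin(th)]);sd=np.array([0,1,0]);n=np.cross(a,sd)
    u=np.array([proj('wrist',p+R@(np.array([x[0],x[3],x[1]])+e*.025*a+.011*(np.cos(k)*sd+np.sin(k)*n)),c) for e in(-1,1) for k in t])
    return np.r_[u[:,0].min()-m[0],u[:,0].max()-m[1],u[:,1].min()-m[2],u[:,1].max()-m[3],(x[2]-np.pi/6)*20,(x[1]-.163)*200]
r=least_squares(f,[0,.16,.5,0]);print(r.x.round(4),r.fun.round(2))
E
```

```text
[-2.000e-03  1.666e-01  5.719e-01  5.000e-04] [ 0.09 -0.09 -0.25  0.36  0.97  0.71]
```

Call:
{"name": "play_rows", "arguments": {
  "increments": [
    {"offset":[-22,14,0],"twist":0.12,"grip":0},
    {"offset":[-45,29,0],"twist":0.24,"grip":0},
    {"offset":[-67,43,0],"twist":0.36,"grip":0},
    {"offset":[-90,58,0],"twist":0.48,"grip":0},
    {"offset":[-113,72,0],"twist":0.6,"grip":0}
  ]
}}

```text
time: 8.23
tool_pos: [0.5278, 0.2345, 0.3403]
tool_rot: [-0.0, 0.999, 0.033, -0.001]
contact_force: [0.8, -0.9, -0.2]
gripper_width: 0.234
```

Call:
{"name": "play_rows", "arguments": {
  "increments": [
    {"offset":[-10.5,24.6,4],"twist":0.12,"grip":0},
    {"offset":[-21,49,8],"twist":0.24,"grip":0},
    {"offset":[-31.5,74,12],"twist":0.36,"grip":0},
    {"offset":[-42,98.5,16],"twist":0.48,"grip":0},
    {"offset":[-52.6,123,20],"twist":0.6,"grip":0}
  ]
}}

```text
time: 8.65
tool_pos: [0.4841, 0.108, 0.3203]
tool_rot: [-0.0, 0.965, -0.264, -0.0]
contact_force: [0.3, -0.1, 0.1]
gripper_width: 0.235
```

```bash
python3 - <<'E'
from h import *
im,c=find('wrist',['cradle','case','lid_tab'],2)
cv2.imwrite('pics/w5.png',cv2.resize(im,(768,576)))
find('top',['cradle','case','lid_tab'],2)
plan([.4868+.0025,.1105-.0017,.28],55.2)
E
```

```text
wrist cradle 0.84 [0.4908 0.1108 0.0243] [251. 185.]
wrist case 0.64 [ 0.4858  0.115  -0.0033] [251. 185.]
wrist lid_tab 0.68 [0.5772 0.0483 0.0567] [263.  63.]
wrist lid_tab 0.6 [ 0.572   0.3991 -0.    ] [ 37. 238.]
top cradle 0.95 [0.4838 0.1092 0.0252] [312. 236.]
top cradle 0.58 [0.5486 0.4032 0.0618] [196. 209.]
top case 0.63 [ 0.4815  0.1086 -0.0024] [311. 236.]
top lid_tab 0.78 [0.5747 0.0474 0.0577] [339. 200.]
top lid_tab 0.29 [0.747  0.1448 0.0402] [299. 133.]
plan [ 3.9 -1.2 41.4] twist 0.081 cur [0.485 0.11  0.321] -120.2 F [ 0.1 -0.2  0.1] g 0.235 t 9.05 j6 2.17
```

View pics/w5.png

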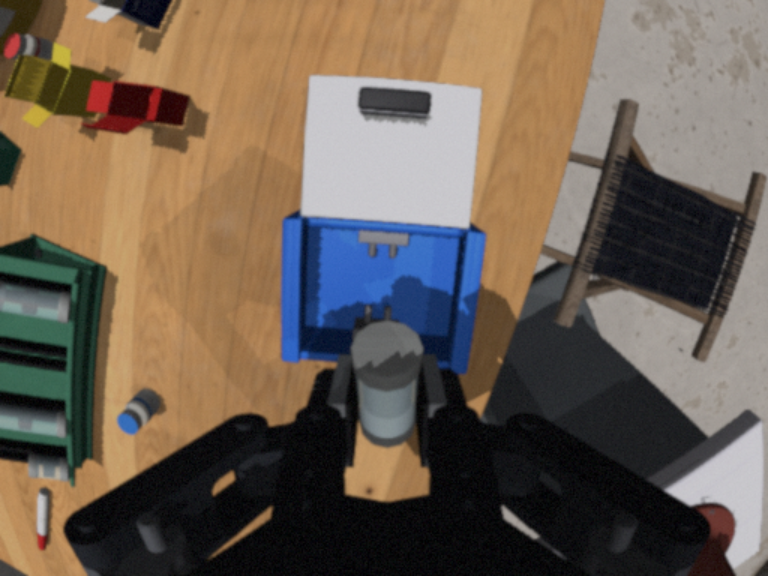

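The lid is fully open, the +x end stop is at (384,239), the rail stubs are at (373,250), (391,250), (366,312) and (388,315), and the barrel hangs above the near half. I compute the cradle middle from these.

```bash
python3 - <<'E'
from h import *
c=cal('wrist')
A=lambda u,v,z:atz('wrist',(u/1.5,v/1.5),z,c)
e=A(384,246,.028);yaw=np.radians(-34.8);X=np.array([np.cos(yaw),np.sin(yaw)]);Y=np.array([-X[1],X[0]])
print('stop edge',e.round(4),'-> cradle',(e[:2]-.0275*X).round(4))
f=lambda a,b:print(np.round(a,4),np.round(b,4),'len',np.linalg.norm(a-b).round(4),'ang',np.degrees(np.arctan2(*(b-a)[[1,0]])).round(1))
f(A(282,358,.052),A(287,213,.052));f(A(468,371,.052),A(484,232,.052))
ll=[A(282,358,.052),A(287,213,.052),A(468,371,.052),A(484,232,.052)];print('case mid',np.mean(ll,0).round(4))
f(A(310,76,.047),A(481,88,.047))
le=np.mean([A(302,217,.047),A(470,227,.047)],0);print('lid lead edge',le.round(4),'->cradle',(le[:2]-.043*X).round(4))
f(A(302,217,.047),A(470,227,.047))
print('rail stubs',np.mean([A(373,250,.02),A(391,250,.02),A(366,312,.02),A(388,315,.02)],0).round(4))
E
```

```text
stop edge [0.5079 0.0983 0.028 ] -> cradle [0.4853 0.114 ]
[0.4842 0.1831 0.052 ] [0.5546 0.1323 0.052 ] len 0.0868 ang -35.8
[0.4205 0.0903 0.052 ] [0.4912 0.0443 0.052 ] len 0.0843 ang -33.1
case mid [0.4876 0.1125 0.052 ]
[0.6136 0.0831 0.047 ] [0.5615 0.006  0.047 ] len 0.0931 ang -124.0
lid lead edge [0.5223 0.0884 0.047 ] ->cradle [0.487 0.113]
[0.5483 0.1274 0.047 ] [0.4964 0.0494 0.047 ] len 0.0937 ang -123.6
rail stubs [0.4879 0.1133 0.02  ]
```

Call:
{"name": "play_rows", "arguments": {
  "increments": [
    {"offset":[4,-2.4,20],"twist":0.072,"grip":0},
    {"offset":[4,-2.4,45],"twist":0.072,"grip":0},
    {"offset":[4,-2.4,70],"twist":0.072,"grip":0},
    {"offset":[4,-2.4,90],"twist":0.072,"grip":0},
    {"offset":[4,-2.4,96],"twist":0.072,"grip":0}
  ]
}}

```text
time: 9.47
tool_pos: [0.4883, 0.1096, 0.2215]
tool_rot: [0.001, 0.956, -0.295, -0.003]
contact_force: [-1.0, 0.9, -0.6]
gripper_width: 0.23
```

```bash
python3 - <<'E'
from h import *
im,c=find('wrist',['cradle','case'],2)
cv2.imwrite('pics/w6.png',cv2.resize(im[110:302,128:384],(768,576),interpolation=cv2.INTER_CUBIC))
plan([.4897,.11,.195],55.7)
E
```

```text
wrist cradle 0.39 [ 0.4851  0.1142 -0.0052] [254. 222.]
wrist case 0.68 [ 0.4843  0.1154 -0.0015] [253. 226.]
plan [-0.5 -0.3 30.4] twist -0.001 cur [0.49  0.109 0.225] -124.3 F [ 0.2 -0.5 -1.1] g 0.237 t 9.62 j6 2.24
```

View pics/w6.png

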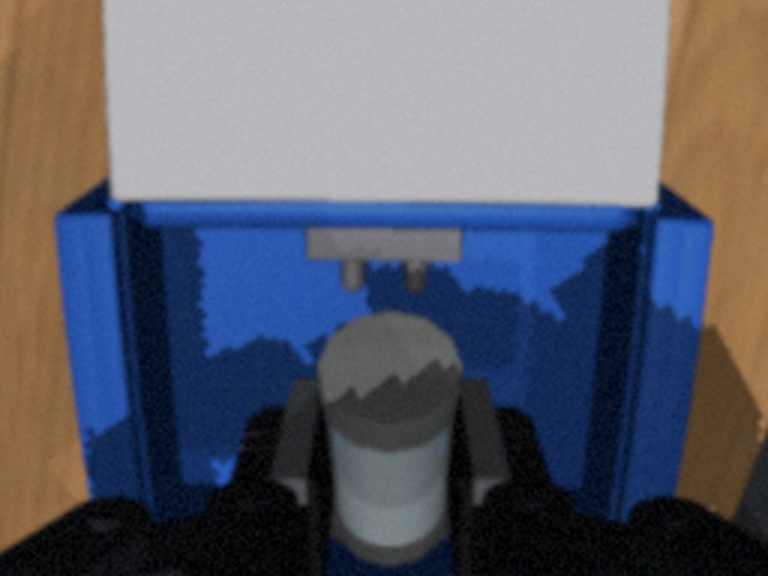

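```bash
python3 - <<'E'
from h import *
c=cal('wrist');p,R,s=tool()
for v in (259,263):
    e=atz('wrist',(384/3+128,v/3+110),.028,c);print(e.round(4),'in tool',(R.T@(e-p)*1e3).round(1))
E
```

```text
[0.51   0.0969 0.028 ] in tool [ 23.7  -1.  197.4]
[0.5094 0.0973 0.028 ] in tool [ 22.9  -1.  197.4]
```

The stop at crop (384,261) puts the cradle middle 4 mm behind and 1 mm to the left of the TCP, as planned. I lower slowly and watch the force.

Call:
{"name": "play_rows", "arguments": {
  "increments": [
    {"offset":[-0.7,-1,10],"twist":0,"grip":0},
    {"offset":[-0.7,-1,18],"twist":0,"grip":0},
    {"offset":[-0.7,-1,23],"twist":0,"grip":0},
    {"offset":[-0.7,-1,26],"twist":0,"grip":0},
    {"offset":[-0.7,-1,27],"twist":0,"grip":0}
  ]
}}

```text
time: 10.03
tool_pos: [0.4894, 0.1101, 0.1975]
tool_rot: [0.0, 0.955, -0.296, -0.0]
contact_force: [0.2, -0.2, -0.9]
gripper_width: 0.234
```

Call:
{"name": "play_rows", "arguments": {
  "increments": [
    {"offset":[0,0,1],"twist":0,"grip":0},
    {"offset":[0,0,2],"twist":0,"grip":0},
    {"offset":[0,0,3],"twist":0,"grip":0}
  ]
}}

```text
time: 10.28
tool_pos: [0.4899, 0.1102, 0.1955]
tool_rot: [-0.0, 0.955, -0.296, 0.0]
contact_force: [0.5, -0.9, -0.2]
gripper_width: 0.233
```

Call:
{"name": "play_rows", "arguments": {
  "increments": [
    {"offset":[0,0,1],"twist":0,"grip":0},
    {"offset":[0,0,2],"twist":0,"grip":0},
    {"offset":[0,0,3],"twist":0,"grip":0}
  ]
}}

```text
time: 10.53
tool_pos: [0.4898, 0.1102, 0.1924]
tool_rot: [-0.0, 0.955, -0.296, 0.0]
contact_force: [-0.0, -0.8, 0.6]
gripper_width: 0.233
```

Call:
{"name": "play_rows", "arguments": {
  "increments": [
    {"offset":[0,0,1],"twist":0,"grip":0},
    {"offset":[0,0,2],"twist":0,"grip":0},
    {"offset":[0,0,2],"twist":0,"grip":0}
  ]
}}

```text
time: 10.78
tool_pos: [0.4903, 0.1101, 0.1915]
tool_rot: [0.0, 0.955, -0.296, 0.0]
contact_force: [-3.6, -1.1, 7.8]
gripper_width: 0.235
```

Call:
{"name": "play_rows", "arguments": {
  "increments": [
    {"offset":[0,0,1],"twist":0,"grip":0},
    {"offset":[0,0,2],"twist":0,"grip":0},
    {"offset":[0,0,2],"twist":0,"grip":0}
  ]
}}

```text
time: 11.03
tool_pos: [0.4906, 0.1102, 0.1911]
tool_rot: [0.0, 0.955, -0.296, -0.0]
contact_force: [-9.1, -1.2, 18.3]
gripper_width: 0.228
```

Call:
{"name": "play_rows", "arguments": {
  "increments": [
    {"offset":[0,0,1],"twist":0,"grip":0},
    {"offset":[0,0,2],"twist":0,"grip":0},
    {"offset":[0,0,2],"twist":0,"grip":0}
  ]
}}

```text
time: 11.28
tool_pos: [0.491, 0.1102, 0.1908]
tool_rot: [0.001, 0.955, -0.296, -0.001]
contact_force: [-14.1, -3.4, 30.4]
gripper_width: 0.24
```

The barrel doesn't pivot in the grip at 30 N. I back off to bare contact and open a little, so the barrel drops flat between the fingers.

Call:
{"name": "play_rows", "arguments": {
  "increments": [
    {"offset":[0,0,-3],"twist":0,"grip":0},
    {"offset":[0,0,-5],"twist":0,"grip":0},
    {"offset":[0,0,-5],"twist":0,"grip":0.32},
    {"offset":[0,0,-5],"twist":0,"grip":0.32},
    {"offset":[0,0,-5],"twist":0,"grip":0.32}
  ]
}}

```text
time: 11.7
tool_pos: [0.4894, 0.1101, 0.1906]
tool_rot: [0.0, 0.955, -0.296, -0.0]
contact_force: [0.8, -0.3, -0.3]
gripper_width: 0.32
```

```bash
python3 - <<'E'
from h import *
im,c=find('wrist',['barrel_a_mid','case'],3)
cv2.imwrite('pics/w7.png',cv2.resize(im[110:302,128:384],(768,576),interpolation=cv2.INTER_CUBIC))
plan([.4897,.11,.195],55.7)
E
```

```text
plan [ 0.3 -0.  -4.3] twist -0.002 cur [0.489 0.11  0.191] -124.4 F [ 0.1  0.  -0.5] g 0.316 t 11.85 j6 2.24
```

View pics/w7.png

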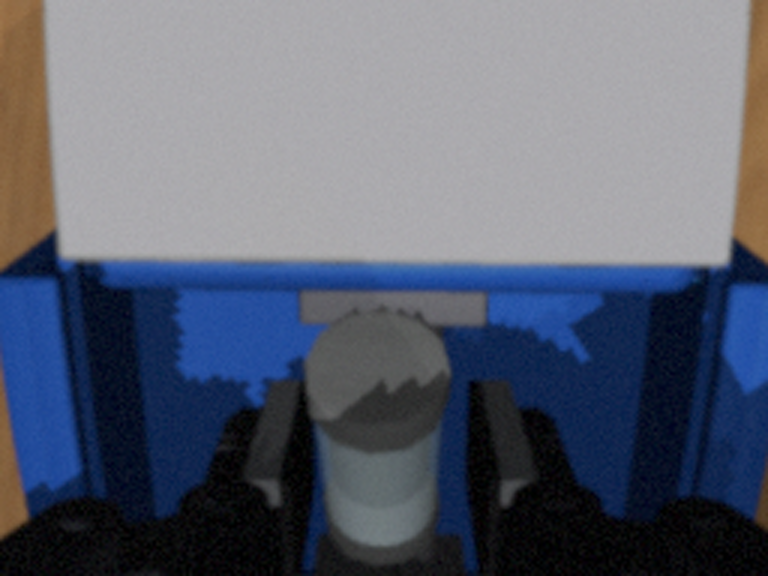

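```bash
python3 - <<'E'
from h import *
from scipy.optimize import least_squares
c=cal('wrist');p,R,s=tool();t=np.linspace(0,2*np.pi,36)
def pts(x,e):
    th=x[2];a=np.array([np.cos(th),0,-np.sin(th)]);sd=np.array([0,1,0]);n=np.cross(a,sd)
    return np.array([proj('wrist',p+R@(np.array([x[0],x[3],x[1]])+e*a+.011*(np.cos(k)*sd+np.sin(k)*n)),c) for k in t])*3-np.array([384,330])
for th in np.radians([0,8,15,22,30]):
    def f(x):
        x=np.r_[x[:2],th,x[2]];u=np.vstack([pts(x,.025),pts(x,-.025)])
        return np.r_[u[:,0].min()-304,u[:,0].max()-451,u[:,1].min()-308,u[:,1].max()-565]
    r=least_squares(f,[0,.163,0]);x=np.r_[r.x[:2],th,r.x[2]];g=pts(x,.025);q=pts(x,.015)
    print(np.degrees(th).round(),x.round(4),'z',(p[2]-x[1]).round(4),r.fun.round(0),'face v',g[:,1].min().round(),g[:,1].max().round(),'ring',q[:,1].max().round())
st=atz('wrist',(393/3+128,324/3+110),.028,c);print('stop in tool',(R.T@(st-p)*1e3).round(1))
E
```

```text
0.0 [-0.0101  0.1866  0.     -0.0022] z 0.004 [ 15. -15.  -7.   7.] face v 301.0 343.0 ring 394.0
8.0 [-0.0093  0.1838  0.1396 -0.0021] z 0.0068 [ 13. -13.  -6.   7.] face v 302.0 362.0 ring 410.0
15.0 [-0.0075  0.1795  0.2618 -0.002 ] z 0.0112 [ 10. -10.  -5.   6.] face v 303.0 380.0 ring 425.0
22.0 [-0.0049  0.1736  0.384  -0.0019] z 0.0171 [ 6. -6. -3.  4.] face v 305.0 400.0 ring 441.0
30.0 [-0.0009  0.1654  0.5236 -0.0018] z 0.0252 [ 0. -0. -0.  0.] face v 308.0 425.0 ring 461.0
stop in tool [ 23.4   0.6 162.6]
```

The fit shows the barrel still at about 30°, its low end dropped inboard of the rail and its high end caught on the +x stop. I'll pick it up, let it drop flat on the open table between the fingers, and regrip it level.

Call:
{"name": "play_rows", "arguments": {
  "increments": [
    {"offset":[0,0,0],"twist":0,"grip":0},
    {"offset":[0,0,0],"twist":0,"grip":0},
    {"offset":[0,0,0],"twist":0,"grip":0},
    {"offset":[0,0,0],"twist":0,"grip":0}
  ]
}}

```text
time: 12.18
tool_pos: [0.4896, 0.1102, 0.1911]
tool_rot: [0.0, 0.955, -0.296, -0.0]
contact_force: [-0.3, 0.2, 0.2]
gripper_width: 0.232
```

Call:
{"name": "play_rows", "arguments": {
  "increments": [
    {"offset":[0,0,-15],"twist":0,"grip":0},
    {"offset":[0,0,-40],"twist":0,"grip":0},
    {"offset":[0,0,-75],"twist":0,"grip":0},
    {"offset":[0,0,-100],"twist":0,"grip":0},
    {"offset":[0,0,-100],"twist":0,"grip":0}
  ]
}}

```text
time: 12.6
tool_pos: [0.4918, 0.1104, 0.2979]
tool_rot: [-0.002, 0.955, -0.296, 0.005]
contact_force: [1.4, 0.4, 1.2]
gripper_width: 0.235
```

```bash
python3 - <<'E'
from h import *
im=manip.grab_frame('wrist');cv2.imwrite('pics/w8.png',im)
g=im[200:300,225:290].mean(2);print(tool()[2]['gripper_width'])
plan([.55,.22,.22],55.7)
E
```

```text
0.23378863829427068
plan [ -13.7 -123.5   75.6] twist -0.001 cur [0.491 0.11  0.295] -124.4 F [ 0.  -0.1 -0.8] g 0.234 t 12.65 j6 2.24
```

Call:
{"name": "play_rows", "arguments": {
  "increments": [
    {"offset":[-4,-37,0],"twist":0,"grip":0},
    {"offset":[-8,-74,0],"twist":0,"grip":0},
    {"offset":[-12,-105,20],"twist":0,"grip":0},
    {"offset":[-14,-123,50],"twist":0,"grip":0},
    {"offset":[-14,-123,80],"twist":0,"grip":0}
  ]
}}

```text
time: 13.07
tool_pos: [0.5488, 0.2223, 0.2102]
tool_rot: [-0.001, 0.956, -0.294, 0.001]
contact_force: [-0.8, 0.0, -0.7]
gripper_width: 0.231
```

Call:
{"name": "play_rows", "arguments": {
  "increments": [
    {"offset":[0,0,10],"twist":0,"grip":0},
    {"offset":[0,0,18],"twist":0,"grip":0},
    {"offset":[0,0,22],"twist":0,"grip":0},
    {"offset":[0,0,22],"twist":0,"grip":0}
  ]
}}

```text
time: 13.4
tool_pos: [0.5474, 0.219, 0.1889]
tool_rot: [0.0, 0.955, -0.296, -0.0]
contact_force: [-0.4, 0.1, -0.0]
gripper_width: 0.229
```

Call:
{"name": "play_rows", "arguments": {
  "increments": [
    {"offset":[0,0,1],"twist":0,"grip":0},
    {"offset":[0,0,2],"twist":0,"grip":0},
    {"offset":[0,0,2],"twist":0,"grip":0}
  ]
}}

```text
time: 13.65
tool_pos: [0.5481, 0.2195, 0.1887]
tool_rot: [-0.001, 0.955, -0.296, 0.001]
contact_force: [-0.2, 0.3, -0.1]
gripper_width: 0.233
```

Call:
{"name": "play_rows", "arguments": {
  "increments": [
    {"offset":[0,0,1],"twist":0,"grip":0},
    {"offset":[0,0,2],"twist":0,"grip":0},
    {"offset":[0,0,2],"twist":0,"grip":0}
  ]
}}

```text
time: 13.9
tool_pos: [0.5479, 0.2196, 0.1858]
tool_rot: [-0.0, 0.955, -0.296, 0.001]
contact_force: [-0.7, 0.2, 0.8]
gripper_width: 0.232
```

Call:
{"name": "play_rows", "arguments": {
  "increments": [
    {"offset":[0,0,1.5],"twist":0,"grip":0},
    {"offset":[0,0,3],"twist":0,"grip":0},
    {"offset":[0,0,3],"twist":0,"grip":0}
  ]
}}

```text
time: 14.15
tool_pos: [0.5485, 0.2197, 0.1847]
tool_rot: [0.0, 0.955, -0.295, 0.001]
contact_force: [-3.4, -2.8, 12.2]
gripper_width: 0.235
```

Call:
{"name": "play_rows", "arguments": {
  "increments": [
    {"offset":[0,0,-2],"twist":0,"grip":0},
    {"offset":[0,0,-2],"twist":0,"grip":0.3},
    {"offset":[0,0,-2],"twist":0,"grip":0.3},
    {"offset":[0,0,-2],"twist":0,"grip":0.3},
    {"offset":[0,0,-2],"twist":0,"grip":0.3}
  ]
}}

```text
time: 14.57
tool_pos: [0.5473, 0.2195, 0.1836]
tool_rot: [0.0, 0.955, -0.296, -0.0]
contact_force: [0.1, 1.1, 1.4]
gripper_width: 0.296
```

```bash
python3 - <<'E'
from h import *
im=manip.grab_frame('wrist')
cv2.imwrite('pics/w9.png',cv2.resize(im[110:302,128:384],(768,576),interpolation=cv2.INTER_CUBIC))
plan([.548,.2195,.177],55.7)
E
```

```text
plan [ 0.6 -0.3  6.7] twist -0.002 cur [0.547 0.22  0.184] -124.4 F [-0.2  0.3  0.3] g 0.3 t 14.62 j6 2.43
```

View pics/w9.png

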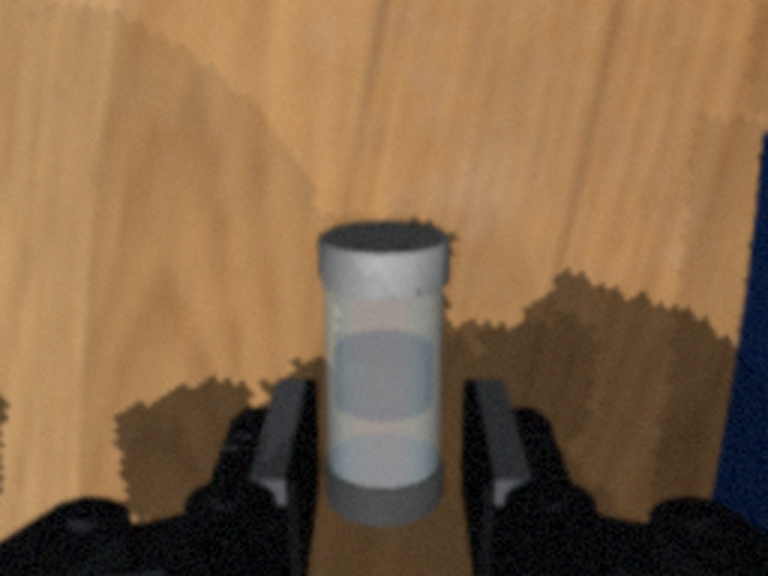

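The barrel now lies flat between the fingers at (318–450, 222–523) in the crop, shifted forward of the grip centre. I fit its position.

```bash
cat >> h.py <<'E'
from scipy.optimize import least_squares
def flatfit(m,z=None,crop=(128,110,3)):
    "m=umin,umax,vmin,vmax in crop px; barrel axis along tool x, level; fit tool-frame centre"
    c=cal('wrist');p,R,s=tool();t=np.linspace(0,2*np.pi,36);c0=np.array(crop[:2])*crop[2]
    def P(x): return np.array([x[0],x[1],(p[2]-z) if z is not None else x[2]])
    def f(x):
        u=np.array([proj('wrist',p+R@(P(x)+np.array([e,.011*np.cos(k),.011*np.sin(k)])),c) for e in(-.025,.025) for k in t])*crop[2]-c0
        return np.r_[u[:,0].min()-m[0],u[:,0].max()-m[1],u[:,1].min()-m[2],u[:,1].max()-m[3]]
    r=least_squares(f,[0,0,.165]);print('tool xyz mm',(P(r.x)*1e3).round(1),'res px',r.fun.round(0));return P(r.x)
E
python3 - <<'E'
from h import *
flatfit((318,450,222,523),.011);flatfit((318,450,222,523))
E
```

```text
tool xyz mm [ 10.4  -0.8 172.7] res px [-0.  0. -3.  4.]
tool xyz mm [  9.   -0.8 175.8] res px [ 1. -1. -1.  1.]
```

Call:
{"name": "play_rows", "arguments": {
  "increments": [
    {"offset":[5,-0.8,0],"twist":0,"grip":0.3},
    {"offset":[9.7,-0.8,0],"twist":0,"grip":0.3},
    {"offset":[9.7,-0.8,4],"twist":0,"grip":0.3},
    {"offset":[9.7,-0.8,6.5],"twist":0,"grip":0.3},
    {"offset":[9.7,-0.8,6.5],"twist":0,"grip":0.3}
  ]
}}

```text
time: 15.03
tool_pos: [0.5557, 0.2145, 0.1767]
tool_rot: [0.0, 0.955, -0.296, -0.001]
contact_force: [-0.6, 0.4, -0.2]
gripper_width: 0.296
```

Call:
{"name": "play_rows", "arguments": {
  "increments": [
    {"offset":[0,0,0],"twist":0,"grip":0},
    {"offset":[0,0,0],"twist":0,"grip":0},
    {"offset":[0,0,0],"twist":0,"grip":0},
    {"offset":[0,0,0],"twist":0,"grip":0}
  ]
}}

```text
time: 15.37
tool_pos: [0.556, 0.2149, 0.1777]
tool_rot: [-0.0, 0.955, -0.296, -0.0]
contact_force: [0.2, -0.4, -0.3]
gripper_width: 0.233
```

Call:
{"name": "play_rows", "arguments": {
  "increments": [
    {"offset":[0,0,-10],"twist":0,"grip":0},
    {"offset":[0,0,-40],"twist":0,"grip":0},
    {"offset":[0,0,-75],"twist":0,"grip":0},
    {"offset":[0,0,-100],"twist":0,"grip":0},
    {"offset":[0,0,-100],"twist":0,"grip":0}
  ]
}}

```text
time: 15.78
tool_pos: [0.5584, 0.2155, 0.2861]
tool_rot: [-0.003, 0.955, -0.296, 0.006]
contact_force: [1.2, 0.3, 0.8]
gripper_width: 0.233
```

```bash
python3 - <<'E'
from h import *
im=manip.grab_frame('wrist');cv2.imwrite('pics/w10f.png',im)
cv2.imwrite('pics/w10.png',cv2.resize(im[110:302,128:384],(768,576),interpolation=cv2.INTER_CUBIC))
plan([.4885,.1105,.28],55.7)
E
```

```text
plan [  2.2 125.4   2.2] twist -0.001 cur [0.558 0.215 0.283] -124.4 F [ 0.   0.8 -0.1] g 0.233 t 15.83 j6 2.41
```

View pics/w10.png

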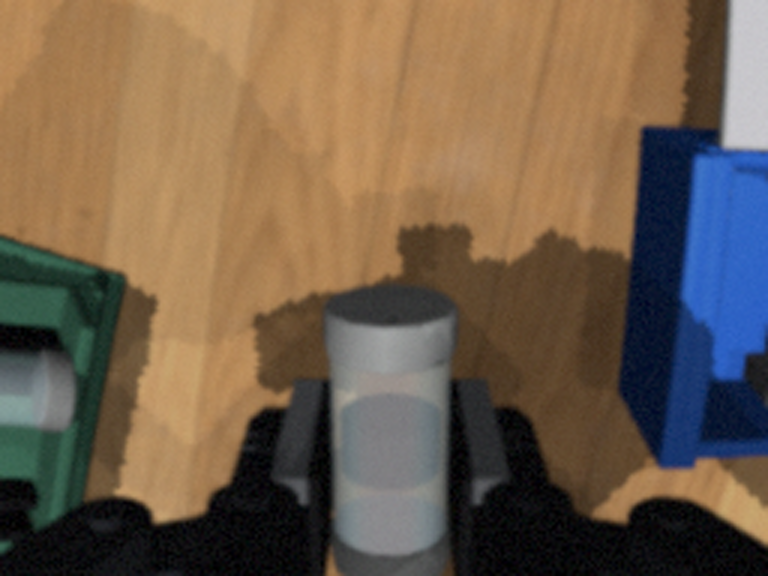

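```bash
python3 - <<'E'
from h import *
c=cal('wrist');p,R,s=tool();t=np.linspace(0,2*np.pi,48)
for x in (-.004,-.002,0,.002):
    u=np.array([proj('wrist',p+R@np.array([x+.025,.011*np.cos(k),.1667+.011*np.sin(k)]),c) for k in t])*3-[384,330]
    print(x,u[:,1].min().round(1),u[:,1].max().round(1),u[:,0].min().round(),u[:,0].max().round())
E
```

```text
-0.004 306.3 355.0 322.0 456.0
-0.002 295.5 342.9 322.0 456.0
0 284.7 330.6 321.0 456.0
0.002 273.8 318.3 321.0 457.0
```

Call:
{"name": "play_rows", "arguments": {
  "increments": [
    {"offset":[0,30,0],"twist":0,"grip":0},
    {"offset":[0,60,0],"twist":0,"grip":0},
    {"offset":[0,90,0],"twist":0,"grip":0},
    {"offset":[-0.5,115,0],"twist":0,"grip":0},
    {"offset":[-0.5,125,20],"twist":0,"grip":0}
  ]
}}

```text
time: 16.25
tool_pos: [0.4846, 0.1104, 0.2599]
tool_rot: [-0.001, 0.955, -0.296, 0.002]
contact_force: [1.1, 0.2, 0.8]
gripper_width: 0.232
```

Call:
{"name": "play_rows", "arguments": {
  "increments": [
    {"offset":[0,0,15],"twist":0,"grip":0},
    {"offset":[0,0,33],"twist":0,"grip":0},
    {"offset":[0,0,43],"twist":0,"grip":0},
    {"offset":[0,0,43],"twist":0,"grip":0}
  ]
}}

```text
time: 16.58
tool_pos: [0.4832, 0.1117, 0.2112]
tool_rot: [0.001, 0.955, -0.296, -0.003]
contact_force: [-0.1, -0.4, -0.0]
gripper_width: 0.229
```

```bash
python3 - <<'E'
from h import *
im=manip.grab_frame('wrist');cv2.imwrite('pics/w11.png',cv2.resize(im[110:302,128:384],(768,576),interpolation=cv2.INTER_CUBIC))
plan([.487,.112,.1907],55.7)
E
```

```text
plan [ 2.4 -1.8 22.2] twist -0.002 cur [0.484 0.112 0.213] -124.4 F [ 0.3 -0.2  0.6] g 0.227 t 16.63 j6 2.25
```

Call:
{"name": "play_rows", "arguments": {
  "increments": [
    {"offset":[2.4,-1.8,0],"twist":0,"grip":0},
    {"offset":[2.4,-1.8,4],"twist":0,"grip":0},
    {"offset":[2.4,-1.8,8],"twist":0,"grip":0},
    {"offset":[2.4,-1.8,10],"twist":0,"grip":0},
    {"offset":[2.4,-1.8,12],"twist":0,"grip":0}
  ]
}}

```text
time: 17.05
tool_pos: [0.4884, 0.1122, 0.2035]
tool_rot: [-0.0, 0.955, -0.296, 0.0]
contact_force: [-5.5, 1.3, 12.5]
gripper_width: 0.227
```

Call:
{"name": "play_rows", "arguments": {
  "increments": [
    {"offset":[0,0,2],"twist":0,"grip":0},
    {"offset":[0,0,4],"twist":0,"grip":0},
    {"offset":[0,0,6],"twist":0,"grip":0},
    {"offset":[0,0,6],"twist":0,"grip":0}
  ]
}}

```text
time: 17.38
tool_pos: [0.4888, 0.1126, 0.1998]
tool_rot: [-0.0, 0.955, -0.296, -0.001]
contact_force: [-11.4, 1.7, 20.6]
gripper_width: 0.233
```

```bash
python3 - <<'E'
from h import *
plan([.487,.112,.1907],55.7)
E
```

```text
plan [-1.1  1.5  9.1] twist -0.002 cur [0.489 0.113 0.2  ] -124.4 F [-11.4   1.7  20.6] g 0.233 t 17.38 j6 2.25
```

Contact came about 13 mm too high, with a push toward the case's -x, so the barrel's front edge is on the +x stop. I raise it and look.

Call:
{"name": "play_rows", "arguments": {
  "increments": [
    {"offset":[0,0,-6],"twist":0,"grip":0},
    {"offset":[0,0,-16],"twist":0,"grip":0},
    {"offset":[0,0,-16],"twist":0,"grip":0},
    {"offset":[0,0,-16],"twist":0,"grip":0}
  ]
}}

```text
time: 17.72
tool_pos: [0.4883, 0.112, 0.2134]
tool_rot: [-0.0, 0.955, -0.296, 0.001]
contact_force: [-0.6, -0.3, -1.1]
gripper_width: 0.237
```

```bash
python3 - <<'E'
from h import *
im=manip.grab_frame('wrist');cv2.imwrite('pics/w12.png',cv2.resize(im[140:332,128:384],(768,576),interpolation=cv2.INTER_CUBIC))
plan([.487,.112,.1907],55.7)
E
```

```text
plan [-0.8  0.6 22. ] twist -0.002 cur [0.488 0.112 0.213] -124.4 F [-0.2  0.9 -0.4] g 0.233 t 17.77 j6 2.25
```

View pics/w12.png

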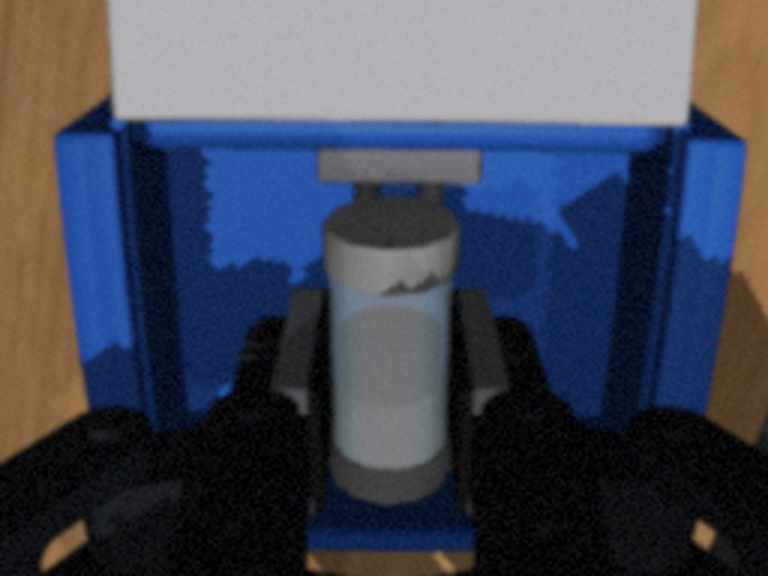

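The +x stop's inner edge is at (399,183), its rails are at (368,190) and (430,190), and the barrel spans (324–460, 198–502), possibly pitched a little. I fit both.

```bash
python3 - <<'E'
from h import *
c=cal('wrist');p,R,s=tool();t=np.linspace(0,2*np.pi,48)
def pts(x,e,th):
    a=np.array([np.cos(th),0,-np.sin(th)]);n=np.array([np.sin(th),0,np.cos(th)])
    return np.array([proj('wrist',p+R@(np.array([x[0],x[1],x[2]])+e*a+.011*(np.cos(k)*np.array([0,1,0])+np.sin(k)*n)),c) for k in t])*3-[384,420]
m=(324,460,198,502,247)   # +bottom of front face
def f(x):
    g=pts(x,.025,x[3]);u=np.vstack([g,pts(x,-.025,x[3])])
    return np.r_[u[:,0].min()-m[0],u[:,0].max()-m[1],u[:,1].min()-m[2],u[:,1].max()-m[3],g[:,1].max()-m[4]]
r=least_squares(f,[0,0,.166,0.05]);print('barrel mm',(r.x[:3]*1e3).round(1),'pitch',np.degrees(r.x[3]).round(1),r.fun.round(0))
for v in(181,184):
    e=atz('wrist',(399/3+128,v/3+140),.028,c);print('stop in tool',(R.T@(e-p)*1e3).round(1))
E
```

```text
barrel mm [ -1.    0.5 168. ] pitch 1.6 [ 1. -1. -1.  0.  0.]
stop in tool [ 25.3   1.8 184.7]
stop in tool [ 24.7   1.8 184.7]
```

Call:
{"name": "play_rows", "arguments": {
  "increments": [
    {"offset":[-2.2,1,0],"twist":0,"grip":0},
    {"offset":[-2.2,1,0],"twist":0,"grip":0},
    {"offset":[-2.2,1,4],"twist":0,"grip":0},
    {"offset":[-2.2,1,8],"twist":0,"grip":0},
    {"offset":[-2.2,1,12],"twist":0,"grip":0}
  ]
}}

```text
time: 18.18
tool_pos: [0.4855, 0.1124, 0.2]
tool_rot: [0.0, 0.955, -0.296, -0.0]
contact_force: [0.1, -0.2, -1.3]
gripper_width: 0.231
```

Call:
{"name": "play_rows", "arguments": {
  "increments": [
    {"offset":[0,0,1],"twist":0,"grip":0},
    {"offset":[0,0,2],"twist":0,"grip":0},
    {"offset":[0,0,3],"twist":0,"grip":0}
  ]
}}

```text
time: 18.43
tool_pos: [0.4856, 0.1124, 0.1974]
tool_rot: [0.0, 0.955, -0.296, -0.0]
contact_force: [0.2, -0.9, -0.4]
gripper_width: 0.233
```

Below the stop tops with no force now. I continue down to the seat.

Call:
{"name": "play_rows", "arguments": {
  "increments": [
    {"offset":[0,0,1.5],"twist":0,"grip":0},
    {"offset":[0,0,3],"twist":0,"grip":0},
    {"offset":[0,0,4],"twist":0,"grip":0}
  ]
}}

```text
time: 18.68
tool_pos: [0.4857, 0.1125, 0.1936]
tool_rot: [-0.0, 0.955, -0.296, 0.0]
contact_force: [-0.3, -0.5, -0.1]
gripper_width: 0.232
```

Call:
{"name": "play_rows", "arguments": {
  "increments": [
    {"offset":[0,0,1],"twist":0,"grip":0},
    {"offset":[0,0,2],"twist":0,"grip":0},
    {"offset":[0,0,2],"twist":0,"grip":0}
  ]
}}

```text
time: 18.93
tool_pos: [0.4856, 0.1124, 0.1915]
tool_rot: [0.0, 0.955, -0.296, -0.0]
contact_force: [0.4, 0.1, -0.3]
gripper_width: 0.231
```

Call:
{"name": "play_rows", "arguments": {
  "increments": [
    {"offset":[0,0,1],"twist":0,"grip":0},
    {"offset":[0,0,2],"twist":0,"grip":0},
    {"offset":[0,0,2],"twist":0,"grip":0}
  ]
}}

```text
time: 19.18
tool_pos: [0.4859, 0.1125, 0.1901]
tool_rot: [-0.0, 0.955, -0.296, 0.0]
contact_force: [-0.4, -0.1, 2.3]
gripper_width: 0.229
```

Contact at TCP z 0.190 m, against 0.191 m predicted for seated. I release and lift.

Call:
{"name": "play_rows", "arguments": {
  "increments": [
    {"offset":[0,0,0],"twist":0,"grip":0.42},
    {"offset":[0,0,0],"twist":0,"grip":0.42},
    {"offset":[0,0,0],"twist":0,"grip":0.42},
    {"offset":[0,0,-10],"twist":0,"grip":0.42},
    {"offset":[0,0,-30],"twist":0,"grip":0.42}
  ]
}}

```text
time: 19.6
tool_pos: [0.4842, 0.1123, 0.2177]
tool_rot: [0.001, 0.955, -0.296, -0.003]
contact_force: [-0.1, -0.3, 0.1]
gripper_width: 0.418
```

Call:
{"name": "play_rows", "arguments": {
  "increments": [
    {"offset":[0,0,-35],"twist":0,"grip":0.42},
    {"offset":[0,0,-70],"twist":0,"grip":0.42},
    {"offset":[0,0,-80],"twist":0,"grip":0.42},
    {"offset":[0,0,-80],"twist":0,"grip":0.42}
  ]
}}

```text
time: 19.93
tool_pos: [0.4871, 0.1126, 0.3048]
tool_rot: [-0.002, 0.955, -0.296, 0.004]
contact_force: [0.9, 0.2, 0.4]
gripper_width: 0.42
```

```bash
python3 - <<'E'
from h import *
im,c=find('wrist',['barrel_a_mid','cradle','lid_tab'],3)
cv2.imwrite('pics/w13.png',cv2.resize(im[80:272,128:384],(768,576),interpolation=cv2.INTER_CUBIC))
plan([.5755,.0505,.28],-34.5)
E
```

```text
wrist barrel_a_mid 0.57 [0.502  0.4423 0.0532] [ 41. 332.]
wrist barrel_a_mid 0.46 [0.6114 0.3229 0.0627] [ 17. 223.]
wrist cradle 0.71 [0.4876 0.111  0.025 ] [261. 196.]
wrist lid_tab 0.96 [0.5746 0.0476 0.0547] [265.  65.]
plan [109.8  -0.2  17.3] twist -1.569 cur [0.485 0.112 0.298] -124.4 F [ 0.8 -0.1 -0.1] g 0.424 t 20.13 j6 2.25
```

The viewer limit is reached, so I check the seating by sampling pixels along the cradle axis instead.

```bash
python3 - <<'E'
from h import *
im=manip.grab_frame('wrist');c=cal('wrist');hsv=cv2.cvtColor(im,cv2.COLOR_BGR2HSV)
yaw=np.radians(-34.4);X=np.array([np.cos(yaw),np.sin(yaw),0]);Y=np.array([-X[1],X[0],0]);C=np.array([.4867,.1122,0])
for y in (-.016,-.013,-.009,-.004,0,.004,.009,.013,.016):
    z=.024+np.sqrt(max(0,.011**2-y*y))
    row=[]
    for x in np.arange(-36,44,3)*1e-3:
        u,v=proj('wrist',C+x*X+y*Y+[0,0,z],c).round().astype(int);row.append('%3d/%3d'%(hsv[v,u,1],hsv[v,u,2]))
    print('%4d'%(y*1e3),' '.join(row))
print(np.arange(-36,44,3))
E
```

```text
-16 165/ 51 186/ 48 185/ 76 191/115 187/116 204/115 193/116 195/118 191/116 188/118 187/117 186/119 189/127 185/200 181/201 182/200 185/197 181/200 178/202 181/200 177/200 130/141 104/123 143/127 191/191 104/154   4/205
 -13  13/ 61  14/ 73  19/ 40   8/ 31  32/ 32 185/109 191/115 200/115 182/119 197/114 201/113 174/119 184/151 184/195 181/197 181/199 186/186 183/196 183/191 179/177 183/155  15/137  11/142  80/140 191/190 121/168   3/203
  -9  61/ 50  13/ 60  16/ 62  27/ 28   4/ 60   0/ 76   7/ 76  27/112  67/130  83/142  81/145  68/124  57/117  43/113  50/112  80/124  90/127  82/125  63/114   5/110   0/113   6/ 84   9/139  19/137 198/174 175/188   4/203
  -4 179/ 50  23/ 56  17/ 59  23/ 55   8/ 62   7/ 78   6/ 82  11/141   4/138  43/160  50/162  15/134   6/131   6/130  10/129  16/130  50/162  52/167  35/155   2/160   0/160   4/ 71  11/138  12/144 198/171 168/197   5/196
   0 249/ 43  18/ 56  13/ 59  17/ 61   7/ 70   3/ 86   3/ 84   5/140   4/140  22/150  48/164  20/143   6/131   4/131   6/129  10/131  47/162  47/164  26/169   4/189   5/188  15/ 70  15/139  11/139 163/141 167/198   6/
[... 298 characters left out ...]
112  98/115  99/119 108/130 126/158 120/159 119/163 121/166 123/166 124/167 106/156   2/110  63/106  77/106  13/140  16/140 195/170 174/193   5/202
  13  13/ 58   8/ 62  17/ 45  64/ 28  96/ 40 184/ 93 185/ 99 192/ 97 185/ 98 197/141 188/191 190/191 190/192 190/192 192/191 188/193 185/194 184/195 188/194 186/197 182/193  26/138  13/139  73/130 195/186 132/185   5/204
  16 193/ 45 209/ 44 207/ 69 195/ 93 195/ 98 187/ 97 185/ 99 184/100 192/165 190/184 192/190 188/193 189/192 189/194 189/194 188/195 190/193 184/195 185/194 185/198 178/200 178/198 178/198 192/161 196/185 131/183   6/205
[-36 -33 -30 -27 -24 -21 -18 -15 -12  -9  -6  -3   0   3   6   9  12  15
  18  21  24  27  30  33  36  39  42]
```

The pixels show the barrel level and centred: steel rings at -24…-18 and +21…+24 mm, both clear of the stops at about ±28. Next the lid: back to the tab.

Call:
{"name": "play_rows", "arguments": {
  "increments": [
    {"offset":[11,0,0],"twist":-0.12,"grip":0.6},
    {"offset":[22,0,0],"twist":-0.24,"grip":0.6},
    {"offset":[33,0,0],"twist":-0.36,"grip":0.6},
    {"offset":[44,0,0],"twist":-0.48,"grip":0.6},
    {"offset":[55,0,0],"twist":-0.6,"grip":0.6}
  ]
}}

```text
time: 20.6
tool_pos: [0.5308, 0.0811, 0.2974]
tool_rot: [0.0, 1.0, 0.003, -0.002]
contact_force: [0.0, -0.9, 0.4]
gripper_width: 0.6
```

Call:
{"name": "play_rows", "arguments": {
  "increments": [
    {"offset":[9,6,0],"twist":-0.12,"grip":0.6},
    {"offset":[18,12.5,0],"twist":-0.24,"grip":0.6},
    {"offset":[27,18.5,0],"twist":-0.36,"grip":0.6},
    {"offset":[36,25,0],"twist":-0.48,"grip":0.6},
    {"offset":[45,31,0],"twist":-0.6,"grip":0.6}
  ]
}}

```text
time: 21.02
tool_pos: [0.5759, 0.05, 0.2973]
tool_rot: [-0.001, 0.955, 0.298, -0.002]
contact_force: [1.5, -0.0, 0.5]
gripper_width: 0.601
```

Call:
{"name": "play_rows", "arguments": {
  "increments": [
    {"offset":[0,0,0],"twist":-0.12,"grip":0.6},
    {"offset":[0,0,0],"twist":-0.24,"grip":0.6},
    {"offset":[0,0,0],"twist":-0.37,"grip":0.6},
    {"offset":[0,0,0],"twist":-0.37,"grip":0.6}
  ]
}}

```text
time: 21.35
tool_pos: [0.5755, 0.0503, 0.2974]
tool_rot: [-0.001, 0.884, 0.467, -0.002]
contact_force: [-0.1, 0.8, -0.9]
gripper_width: 0.597
```

```bash
python3 - <<'E'
from h import *
im,c=find('wrist',['lid_tab','cradle'],3)
plan([.5755,.0505,.2285],-34.5)
E
```

```text
wrist lid_tab 0.81 [0.5773 0.0482 0.0585] [262. 211.]
wrist cradle 0.71 [0.4856 0.1107 0.0258] [138. 198.]
plan [ 0.  -0.1 69.9] twist -0.002 cur [0.576 0.05  0.298] -34.6 F [-0.3 -0.4 -0.2] g 0.598 t 21.5 j6 0.56
```

Call:
{"name": "play_rows", "arguments": {
  "increments": [
    {"offset":[0,0,30],"twist":0,"grip":0.6},
    {"offset":[0,0,60],"twist":0,"grip":0.6},
    {"offset":[0,0,69],"twist":0,"grip":0.6},
    {"offset":[0,0,69],"twist":0,"grip":0.2},
    {"offset":[0,0,69],"twist":0,"grip":0}
  ]
}}

```text
time: 21.92
tool_pos: [0.576, 0.0504, 0.2305]
tool_rot: [-0.0, 0.885, 0.466, -0.0]
contact_force: [0.9, -0.2, -0.4]
gripper_width: 0.326
```

Call:
{"name": "play_rows", "arguments": {
  "increments": [
    {"offset":[0,0,0],"twist":0,"grip":0},
    {"offset":[0,0,0],"twist":0,"grip":0},
    {"offset":[0,0,0],"twist":0,"grip":0}
  ]
}}

```text
time: 22.17
tool_pos: [0.5757, 0.0513, 0.2325]
tool_rot: [-0.002, 0.885, 0.466, -0.001]
contact_force: [-6.8, 4.5, 4.7]
gripper_width: 0.115
```

Call:
{"name": "play_rows", "arguments": {
  "increments": [
    {"offset":[0,-8,-1],"twist":0,"grip":0},
    {"offset":[0,-18,-1],"twist":0,"grip":0},
    {"offset":[0,-30,-1],"twist":0,"grip":0},
    {"offset":[0,-42,-1],"twist":0,"grip":0},
    {"offset":[0,-52,-1],"twist":0,"grip":0}
  ]
}}

```text
time: 22.58
tool_pos: [0.5325, 0.0809, 0.2326]
tool_rot: [0.0, 0.885, 0.466, 0.001]
contact_force: [4.2, 3.8, -3.4]
gripper_width: 0.112
```

```bash
python3 - <<'E'
from h import *
plan([.4867+.028*.825,.1122-.028*.565,.2285],-34.5)
E
```

```text
plan [ -0.  -27.5   4.1] twist 0.001 cur [0.532 0.081 0.233] -34.4 F [ 4.2  3.8 -3.4] g 0.112 t 22.58 j6 0.61
```

Call:
{"name": "play_rows", "arguments": {
  "increments": [
    {"offset":[0,-5,0],"twist":0,"grip":0},
    {"offset":[0,-10,0],"twist":0,"grip":0},
    {"offset":[0,-15,0],"twist":0,"grip":0},
    {"offset":[0,-20,0],"twist":0,"grip":0},
    {"offset":[0,-24,0],"twist":0,"grip":0}
  ]
}}

```text
time: 23.0
tool_pos: [0.5151, 0.0927, 0.2328]
tool_rot: [0.005, 0.884, 0.467, 0.005]
contact_force: [17.1, -4.6, -15.2]
gripper_width: 0.113
```

Call:
{"name": "play_rows", "arguments": {
  "increments": [
    {"offset":[0,-2,0],"twist":0,"grip":0},
    {"offset":[0,-4,0],"twist":0,"grip":0},
    {"offset":[0,-4,0],"twist":0,"grip":0}
  ]
}}

```text
time: 23.25
tool_pos: [0.5101, 0.0963, 0.2326]
tool_rot: [-0.0, 0.885, 0.466, 0.002]
contact_force: [2.8, 6.1, -1.5]
gripper_width: 0.111
```

```bash
python3 - <<'E'
from h import *
plan([.4867+.028*.825,.1122-.028*.565,.2285],-34.5)
E
```

```text
plan [-0.2 -0.3  4.1] twist 0.001 cur [0.51  0.096 0.233] -34.5 F [ 2.8  6.1 -1.5] g 0.111 t 23.25 j6 0.64
```

Call:
{"name": "play_rows", "arguments": {
  "increments": [
    {"offset":[0,-2,0],"twist":0,"grip":0},
    {"offset":[0,-3,0],"twist":0,"grip":0},
    {"offset":[0,-3,0],"twist":0,"grip":0}
  ]
}}

```text
time: 23.5
tool_pos: [0.5082, 0.0976, 0.2326]
tool_rot: [0.001, 0.885, 0.466, 0.002]
contact_force: [6.9, 2.5, -5.4]
gripper_width: 0.11
```

Call:
{"name": "play_rows", "arguments": {
  "increments": [
    {"offset":[0,-1.5,0],"twist":0,"grip":0},
    {"offset":[0,-2.5,0],"twist":0,"grip":0},
    {"offset":[0,-2.5,0],"twist":0,"grip":0}
  ]
}}

```text
time: 23.75
tool_pos: [0.5071, 0.0982, 0.2328]
tool_rot: [0.004, 0.885, 0.466, 0.004]
contact_force: [14.5, -1.5, -11.7]
gripper_width: 0.115
```

Call:
{"name": "play_rows", "arguments": {
  "increments": [
    {"offset":[0,-1.5,0],"twist":0,"grip":0},
    {"offset":[0,-2.5,0],"twist":0,"grip":0},
    {"offset":[0,-2.5,0],"twist":0,"grip":0}
  ]
}}

```text
time: 24.0
tool_pos: [0.5061, 0.0988, 0.2329]
tool_rot: [0.006, 0.885, 0.466, 0.006]
contact_force: [21.1, -5.7, -15.6]
gripper_width: 0.111
```

Against the stop at about 25 N, past the ridge peak felt at about 17 N. I release and lift clear.

Call:
{"name": "play_rows", "arguments": {
  "increments": [
    {"offset":[0,3,0],"twist":0,"grip":0},
    {"offset":[0,3,0],"twist":0,"grip":0.5},
    {"offset":[0,3,0],"twist":0,"grip":0.5},
    {"offset":[0,3,0],"twist":0,"grip":0.5},
    {"offset":[0,3,-30],"twist":0,"grip":0.5}
  ]
}}

```text
time: 24.42
tool_pos: [0.5029, 0.0983, 0.2561]
tool_rot: [-0.002, 0.885, 0.466, -0.006]
contact_force: [-0.3, -0.6, -1.9]
gripper_width: 0.497
```

Call:
{"name": "play_rows", "arguments": {
  "increments": [
    {"offset":[0,0,-40],"twist":0,"grip":0.5},
    {"offset":[0,0,-80],"twist":0,"grip":0.5},
    {"offset":[0,0,-90],"twist":0,"grip":0.5},
    {"offset":[0,0,-90],"twist":0,"grip":0.5}
  ]
}}

```text
time: 24.75
tool_pos: [0.5068, 0.0986, 0.3573]
tool_rot: [0.002, 0.885, 0.466, 0.004]
contact_force: [0.1, 0.6, -0.4]
gripper_width: 0.499
```

```bash
python3 - <<'E'
from h import *
im,c=find('wrist',['lid_tab','case','dropper_mid','vial_mid','carton_mid'],4)
cv2.imwrite('pics/end.png',im)
yaw=np.radians(-34.4);X=np.array([np.cos(yaw),np.sin(yaw),0]);C=np.array([.4867,.1122,0]);Y=np.array([-X[1],X[0],0])
for d in (-.030,.030):
  print([(x,*im[tuple(proj('wrist',C+x*1e-3*X+d*Y+[0,0,.047],c).round().astype(int)[::-1])]) for x in range(-46,60,3)])
print([(x,int(im[tuple(proj('wrist',C+x*1e-3*X+[0,0,.065],c).round().astype(int)[::-1])].mean())) for x in range(10,50,2)])
find('top',['barrel_a_mid','lid_tab','case','dropper_mid','vial_mid','carton_mid'],5)
find('scene',['barrel_a_mid','lid_tab','dropper_mid','vial_mid','carton_mid'],5)
plan([.5,.1,.3],-34.5)
E
```

```text
wrist lid_tab 0.79 [0.5101 0.0952 0.0529] [260. 190.]
wrist case 0.69 [ 0.4888  0.113  -0.0021] [235. 175.]
wrist dropper_mid 0.66 [0.4021 0.2247 0.0529] [100. 148.]
wrist vial_mid 0.74 [0.496  0.3309 0.0195] [127.  19.]
wrist carton_mid 0.97 [0.6663 0.179  0.0415] [343.  32.]
wrist carton_mid 0.57 [0.743  0.1465 0.0357] [412.  30.]
[(-46, np.uint8(41), np.uint8(66), np.uint8(88)), (-43, np.uint8(88), np.uint8(50), np.uint8(36)), (-40, np.uint8(103), np.uint8(53), np.uint8(25)), (-37, np.uint8(97), np.uint8(96), np.uint8(93)), (-34, np.uint8(117), np.uint8(118), np.uint8(118)), (-31, np.uint8(116), np.uint8(119), np.uint8(117)), (-28, np.uint8(117), np.uint8(117), np.uint8(118)), (-25, np.uint8(122), np.uint8(121), np.uint8(120)), (-22, np.uint8(115), np.uint8(116), np.uint8(114)), (-19, np.uint8(118), np.uint8(118), np.uint8(118)), (-16, np.uint8(117), np.uint8(118), np.uint8(118)), (-13, np.uint8(119), np.uint8(120), np.uint8(119)), (-10, np.uint8(116), np.uint8(118), np.uint8(115)), (-7, np.uint8(116), np.uint8(117), np.uint8(116)), (-4, np.uint8(114), np.uint8(116), np.uint8(114)
[... 3564 characters left out ...]
0.7437 0.1461 0.0407] [299. 134.]
scene barrel_a_mid 0.61 [0.5001 0.4422 0.0596] [241. 254.]
scene lid_tab 0.73 [0.5082 0.0938 0.0519] [324. 178.]
scene lid_tab 0.48 [0.4844 0.1116 0.0182] [329. 196.]
scene lid_tab 0.45 [0.4021 0.2272 0.0543] [344. 215.]
scene dropper_mid 0.59 [0.4016 0.2319 0.0543] [344. 216.]
scene vial_mid 0.5 [0.4954 0.3322 0.021 ] [276. 241.]
scene carton_mid 0.92 [0.6651 0.1815 0.0361] [247. 182.]
scene carton_mid 0.89 [0.8078 0.1678 0.0376] [204. 166.]
scene carton_mid 0.72 [0.7422 0.1504 0.0367] [229. 170.]
scene carton_mid 0.62 [0.7234 0.2241 0.037 ] [217. 183.]
plan [-2.1 -5.8 51.8] twist 0.001 cur [0.506 0.098 0.352] -34.4 F [ 0.5 -0.5 -0.1] g 0.502 t 25.7 j6 0.65
```

The lid's leading edge is at about -37 mm and the tab is centred at about +28 mm, so it's shut. The bystanders haven't moved. Handing in.

```bash
python3 -c "
from plant import manip
print(manip.job_done())"
```

```text
the job is handed in; nothing more can be done
None
```

The 50 mm barrel (third from the left in the wrist view, rack place y = -27 mm) is in the cradle, the lid is fully shut, and the job is handed in at about 26 s. The hand-in reports no verdict.

**What went wrong on the way:**
- **First placing:** the barrel caught at about 30° in the cradle, its high end on the +x stop. I set it flat on the open table and regripped it level.
- **Second try:** it touched the +x stop. I shifted it back about 2 mm, and it then seated at the predicted height.
- **Contact force:** it peaked at about 33 N, while pressing the tilted barrel down.

**Last checks:**
- **Barrel:** before closing, pixel samples showed it level and centred between both end stops.
- **Lid:** I pinched the tab, slid the lid over the ridge (about 17–23 N) and pushed it to the stop at about 27 N. Afterwards its leading edge measured about -37 mm and the tab about +28 mm from the cradle middle, which matches shut.
- **Bystanders:** the dropper bottle, vial and dark-blue carton measure where they stood, within the networks' few millimetres of error.
- **Other three barrels:** all three were in their places in the view just after I lifted the 50 mm one. Once it was seated, the networks found two of them. The last look at the end confirmed only one.

The 12-picture limit was used up before the final stage, so the seating and lid checks rest on pixel samples and network readings, not on a viewed picture. The networks gave a few false hits, such as a vial at the rack, which I set aside because they disagreed with the known positions.

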